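Press spring check: stroke the lever, hold the sprung hood just below balance

TASK

We have fitted new springs to the small bench press. With its hood shut, swing the stroke lever on its right side down to its stop and let it spring back fully; then lift the hood by its handle bar past its balance point (where it lines up with the slanting index arm) and ease it back to a few degrees below balance, keeping hold of it so that it never flies open or slams shut. Finish holding the hood still there with the gripper, so that the spring can be adjusted, and leave the loose things beside the press where they are.

Things in the scene. Friction and masses are not known exactly. Their poses are not given: they have to be found in the camera images.
- press: grey bench press fixed to the worktop: dark base plate 190 (x) x 230 (y) x 10 mm, housing 165 x 180 mm with its rim 95 mm above the worktop, closed by a grey hood. Origin on the worktop, 5 mm behind the middle of the base plate; own -x is the front (handle side), +y its left, z up
- hood (a joint): hood angle about its rear hinge, rad: 0 shut and level, 1.0 balance point (plate parallel to the index arm), 1.45 open stop. A spring strut and its weight (0.45 kg) drive it shut below 1.0 and open above; it stays nowhere between. Force to hold it at the bar: 5 N up at 0, 2.7 N at 0.6, 0.7 N at 0.9, 0 at 1.0, 1.2 N back at 1.2
- hood_hinge (a point): middle of the hood's hinge axis, which runs along the press's own y, 65 mm behind the press origin and 102 mm above the worktop
- hood_grip (a point): middle of the hood's handle bar: round, black, 14 mm thick, 104 mm long, along the press's y; turns with the hood. 204 mm from the hinge axis, seen from there 0.108 rad above the hood plate; 124 mm above the worktop when shut. Two 9 mm steel arms 45 mm to each side of the middle join it to the plate (166 mm wide, 5 mm thick), whose front edge is 37 mm behind the bar
- index_tip (a point): free end of the flat aluminium index arm (135 x 12 x 4 mm), fixed to the press at its left side (own y +111 mm): it runs from the hinge axis forward and up at 1.0 rad (57 degrees) above level and marks the balance point
- stroke_lever (a joint): angle of the stroke lever in rad: 0 = at rest, pointing to the front and 0.559 rad (32 degrees) above level; grows as its grip is swung down; 0.8 = its stop, 0.24 rad below level. A spring brings it back to 0; about 2.5 N at the grip starts it, about 6 N holds it at the stop
- lever_pivot (a point): point on the lever's pivot axis (along the press's own y) abreast of the lever's grip point: press frame x 0, y -160, z 75 mm
- lever_grip (a point): grip point of the stroke lever, on its crank grip: a round black bar 16 mm thick and 74 mm long along the press's own y, reaching 32 mm to the right and 42 mm to the left of this point, 120 mm from the pivot point; moves with the lever (139 mm above the worktop at rest, 46 mm at the stop). A 10 mm rod, 37 mm to the left of this point, joins it to the pivot
- sticky_pad: yellow pad of note paper lying flat, 81 x 81 x 13 mm, loose in front of the press; origin under its centre; leave it alone
- screw_jar: white jar with a black lid, 59 mm across, 64 mm high, loose to the left of the press; origin under its centre; leave it alone
- brass_weight: small brass knobbed weight, 45 mm across, 53 mm high, loose to the left of the press; origin under its centre; leave it alone

How it is judged:
By the outcome, as a careful person would: the job done as asked, in the order asked, and still so for the second after the job is handed in, while the arm keeps its last pose, push and grip.
It also fails if it takes over 48 s, if anything falls off the work surface, if the arm or the gripper's body presses on something with over 40 N, if the wrist force passes 120 N, or if a joint passes its speed limit or range.

ROBOT

A 6-joint arm with a two-finger parallel gripper is mounted at the origin on a cart in front of the work surface, level with it; the furniture and walls round the work are solid. World frame = base frame: x ahead of the robot, y to its left, z up, the work surface at z = 0. Lengths are in m, angles in rad, forces in N, time in s.
With the tool pointing down it reaches from about 0.275 to 0.825 m from the base axis. Payload 4.9 kg.
Tool frame: the origin (TCP) lies between the finger pads; the fingertips stand ahead of it and the grasp point (between the pads) lies 8 mm behind it (robot.finger_overhang is the z of the fingertips in the tool frame, in m); z points along the fingers, x is the direction in which the jaws open and shut, and the axes are right-handed (so a half turn about z gives the same grasp; the last joint's range is limited). The gripper opens to 85 mm and grips with 20 to 120 N. Pads are 22 mm wide; open, the fingers measure 114 mm over their backs; the gripper's body (76 mm by 85 mm) begins 54 mm behind the grasp point. The pads swing forward as they close: fully open they stand 13 mm farther back than shut.
Start: joints at [-1.382, 0.326, -0.193, 1.052, 0, 1.437], TCP at [0.174, -0.522, 0.211] pointing down, gripper open.
Joint ranges: [-2.65, 2.65], [-0.97, 1.79], [-1.3, 1.35], [-1.93, 2.1], [-1.47, 1.37], [-3.14, 3.14]. Speed limits (rad/s): [2.57, 2.57, 3.14, 3.14, 3.14, 3.14].

INTERFACE

Orientations are given as a rotation vector (axis times angle).
In Python, from rig import observe, eyes, job, robot gives the robot as it stands.
- The arm moves only by the tool send_rows, never from a script. Its argument "increments" is a list of rows, each a list of 7 numbers: the turn, a rotation vector about the tool's x, y, z in units of 90 degrees (1.0 is 90 degrees), then the shift along the tool's x, y, z in units of 0.3 m (1.0 is 0.3 m), then the opening in per cent of the stroke, from 0 (shut) to 100 (fully open). A call has 1 to 20 rows; each row is the pose to reach, as a shift and turn from the pose commanded when the call began, along the tool's axes at that moment; what a row does not reach only later rows make up. A row lasts 1/10 s, in which the tool goes at most 50 mm and 8.59 degrees, less where a joint would pass 70% of its speed; a pose out of reach is approached as far as the arm can. A call with a number of a shift or a turn outside -1 to 1 is refused whole. A call with a gripper value outside its range is refused whole. The fingers move at their own pace and stop on an object; "grip_force" is the grip in N (left out, the last holds). Time passes only in rows, so rows that repeat a pose let the fingers close. It gives the time, the measured TCP pose, the force and the opening at its end, in the units of the state.
- observe(): the state, without advancing time (a new reading comes with each control period).
- eyes.read_camera(name): name is "scene" or "top"; returns the picture (480x640x3 uint8, red, green, blue); there is no depth.
- eyes.camera_model(name): a dict with "mtx" (3x3 intrinsics, pixels), "origin" and "attitude" of the camera in the world. Camera axes: x right, y up, looking along -z (the intrinsics and any distortion apply to the point x, -y, -z); pixel columns grow to the right and rows downward; lengths in m; the calibration is good to about 2 mm. A picture is of the moment at which its call begins. camera_model takes no time and is no camera call.
- job.hand_in(): hands the job in, once; it reports no verdict.
The state is a dict: "time": time; "q": joint angles; "dq": joint speeds; "effort": joint torques, N m; "tcp_pos": TCP position; "tcp_rot": TCP orientation; "force": force on the tool from outside, world axes, zero at the start; "wrist_torque": the same for the moment, N m; "width": opening from 0.0 (shut) to 1.0 (fully open).
Only numpy, scipy, OpenCV 4.12 (cv2) and the standard library are available. Lean on these libraries where they do the work, as an engineer would, in place of code of your own. Each camera call takes 0.05 s, during which the arm holds its last target.

## Working session

There is one attempt and no reset: what is moved stays moved. The work goes in short steps, Python scripts to look and compute and a tool call to move; the robot and the scene stay as the last step left them, time stands still between calls to the robot, and variables do not carry over. Pictures are saved under pics/ and viewed, and the job is handed in when it is done.

Besides the shell and the picture viewer there is one more tool, called as name(argument=value, ...) on one line, values as JSON. send_rows: Moves the arm, as the interface text tells. Its arguments: {"type":"object","properties":{"increments":{"type":"array"},"grip_force":{"type":"number"}},"required":["increments"]}

```bash
ls; mkdir -p pics; python3 - <<'E'
from rig import observe, eyes, job, robot
import cv2
s=observe(); print(s)
print([a for a in dir(robot) if a[0]!='_'], robot.finger_overhang)
for n in("scene","top"):
    m=eyes.camera_model(n); print(n,m)
    cv2.imwrite(f"pics/{n}0.png",eyes.read_camera(n)[:,:,::-1])
E
```

```text
pics
{'time': 0.0, 'q': array([-1.38219119e+00,  3.26988751e-01, -1.93577906e-01,  1.05200479e+00,
        5.65033903e-06,  1.43660688e+00]), 'dq': array([-0.00025459, -0.00113862,  0.00166539, -0.00171435,  0.00052828,
        0.00277858]), 'effort': array([ 3.97349577e-04, -4.43404520e+01,  2.62435341e+01,  1.53768371e-02,
       -1.15408548e-04,  1.02380056e-06]), 'tcp_pos': array([ 0.17437107, -0.52097504,  0.21057971]), 'tcp_rot': array([-2.54855662e+00,  1.83487494e+00,  2.01768372e-03]), 'force': array([-0.01138205,  0.77445071,  0.05677622]), 'wrist_torque': array([-0.0095488 , -0.00911638, -0.056184  ]), 'width': 0.9987661360044575}
['MotionError', 'finger_overhang'] 0.011
scene {'mtx': array([[478.08133365,   0.        , 322.40817669],
       [  0.        , 478.08133365, 235.07228399],
       [  0.        ,   0.        ,   1.        ]]), 'origin': array([-0.03865878,  0.52559434,  0.88510684]), 'attitude': array([ 0.35701312, -1.01912246, -2.24213214])}
top {'mtx': array([[472.85240455,   0.        , 328.23401759],
       [  0.        , 472.85240455, 239.42864429],
       [  0.        ,   0.        ,   1.        ]]), 'origin': array([ 0.32238683, -0.12372333,  1.27530759]), 'attitude': array([ 0.15359623, -0.13153724, -1.57131536])}
```

View pics/scene0.png

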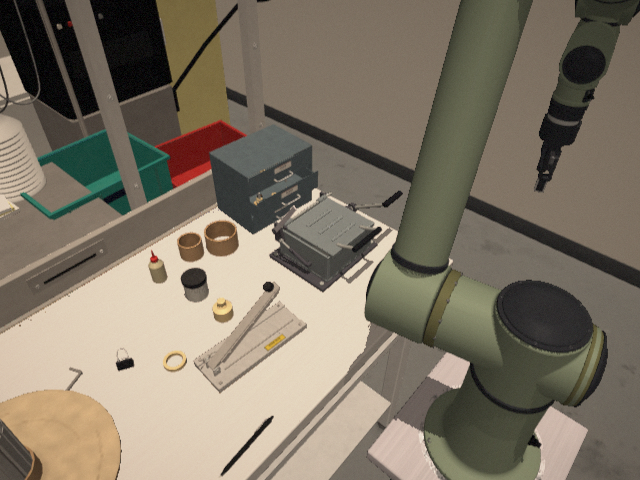

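View pics/top0.png

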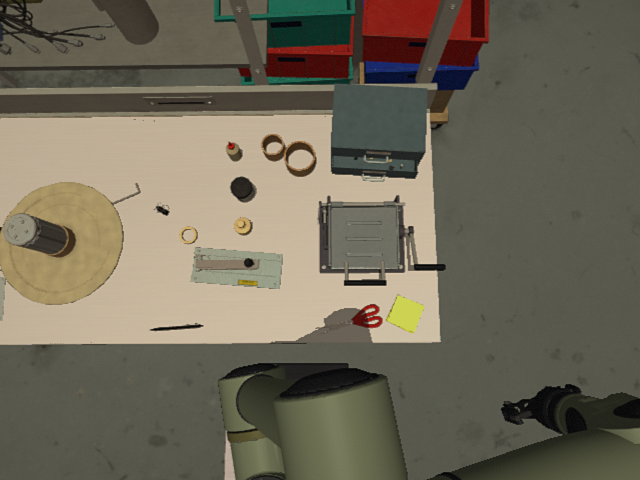

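```bash
cat > h.py <<'E'
import numpy as np, cv2
from scipy.spatial.transform import Rotation as R
from rig import eyes, observe
def proj(n,P):
    m=eyes.camera_model(n); P=np.atleast_2d(P)
    c=R.from_rotvec(m['attitude']).inv().apply(P-m['origin'])
    p=np.c_[c[:,0],-c[:,1],-c[:,2]]@m['mtx'].T
    return p[:,:2]/p[:,2:]
def ray(n,uv):
    m=eyes.camera_model(n); d=np.linalg.inv(m['mtx'])@[uv[0],uv[1],1]
    return m['origin'],R.from_rotvec(m['attitude']).apply([d[0],-d[1],-d[2]])
def atz(n,uv,z):
    o,d=ray(n,uv); return o+d*(z-o[2])/d[2]
def press(px,py,yaw,hood=0,lev=0):
    c,s=np.cos(yaw),np.sin(yaw)
    a=hood+.108; l=.559-lev
    L=dict(hinge=[.065,0,.102],hgL=[.065-.204*np.cos(a),.052,.102+.204*np.sin(a)],hgR=[.065-.204*np.cos(a),-.052,.102+.204*np.sin(a)],
     tip=[.065-.135*np.cos(1),.111,.102+.135*np.sin(1)],
     lgR=[-.12*np.cos(l),-.192,.075+.12*np.sin(l)],lgL=[-.12*np.cos(l),-.118,.075+.12*np.sin(l)],
     b1=[-.1,.115,.01],b2=[-.1,-.115,.01],b3=[.09,-.115,.01],b4=[.09,.115,.01])
    M=np.array([[c,-s,0],[s,c,0],[0,0,1]])
    return {k:M@np.array(v)+[px,py,0] for k,v in L.items()}
E
python3 - <<'E'
import cv2
a=cv2.imread('pics/top0.png')[180:350,300:460]; cv2.imwrite('pics/topc.png',cv2.resize(a,None,fx=4.8,fy=3.5*4.8/4.8 if 0 else 3.5,interpolation=2) if 0 else cv2.resize(a,None,fx=3.5,fy=3.5,interpolation=cv2.INTER_CUBIC))
a=cv2.imread('pics/scene0.png')[170:310,250:420]; cv2.imwrite('pics/scenec.png',cv2.resize(a,None,fx=4,fy=4,interpolation=cv2.INTER_CUBIC))
E
```

```text
(no output)
```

View pics/topc.png

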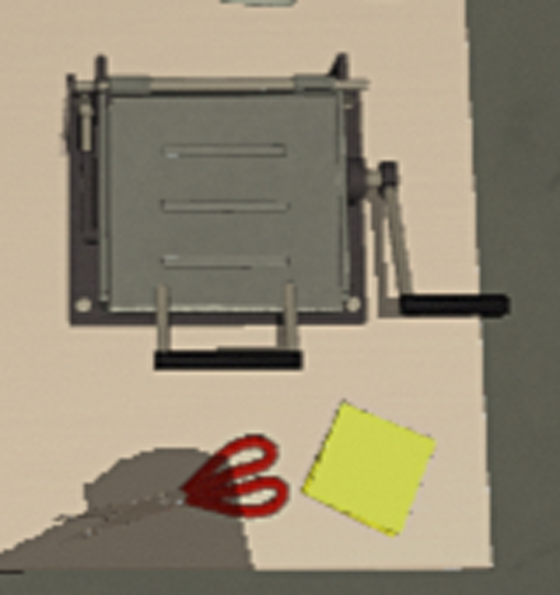

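View pics/scenec.png

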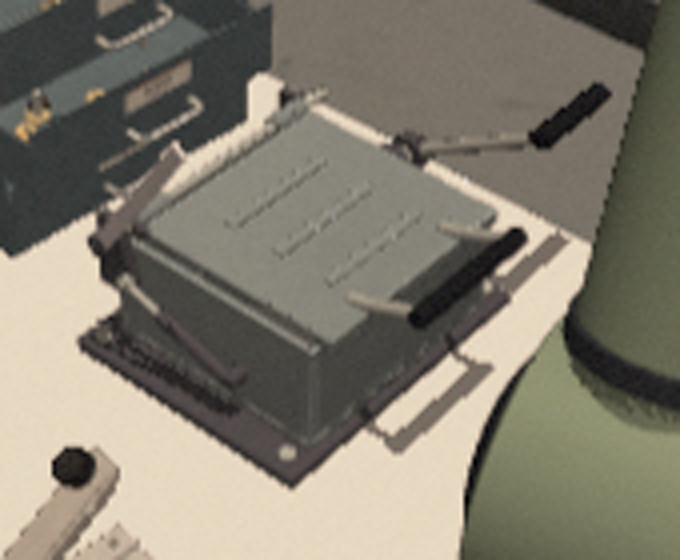

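```bash
python3 - <<'E'
from h import *
from scipy.optimize import least_squares
obs=[('top','hgL',155,361),('top','hgR',302,360),('top','lgL',400,304),('top','lgR',509,304),('top','b1',70,324),('top','b2',365,322),
('scene','hgL',416,316),('scene','hgR',521,238),('scene','lgL',540,138),('scene','lgR',604,92),('scene','b1',292,487),('scene','b2',508,298),('scene','tip',178,152)]
def cv(n,x,y):
    return ((x+.5)/3.5-.5+300,(y+.5)/3.5-.5+180) if n=='top' else ((x+.5)/4-.5+250,(y+.5)/4-.5+170)
def f(p,full=False):
    P=press(*p); return np.array([proj(n,P[k])[0]-cv(n,x,y) for n,k,x,y in obs]).ravel()
r=least_squares(f,[.55,-.2,0],loss='soft_l1'); print(r.x); print(f(r.x).reshape(-1,2).round(1))
P=press(*r.x)
for k in P: print(k,P[k].round(4))
print('pad', atz('top',((369)/3.5+300,468/3.5+180),.013))
for c in [(343,402),(436,438),(398,535),(303,492)]: print(atz('top',(c[0]/3.5+300,c[1]/3.5+180),.013))
print('table edge',atz('top',(480/3.5+300,300/3.5+180),0),atz('top',(468/3.5+300,180),0))
E
```

```text
[ 5.64106151e-01 -1.96323757e-01  2.41255185e-04]
[[-0.6 -0.1]
 [ 0.2 -0. ]
 [-0.1  0.3]
 [-0.5  0.2]
 [-0.6  0.4]
 [ 0.9  0.5]
 [-0.1  1.1]
 [-0.3 -1. ]
 [-0.9  0.9]
 [-0.7 -0.5]
 [ 0.1 -1.6]
 [ 1.1 -1.5]
 [ 0.4 -0.3]]
hinge [ 0.6291 -0.1963  0.102 ]
hgL [ 0.4263 -0.1444  0.124 ]
hgR [ 0.4263 -0.2484  0.124 ]
tip [ 0.5561 -0.0853  0.2156]
lgR [ 0.4624 -0.3883  0.1386]
lgL [ 0.4624 -0.3143  0.1386]
b1 [ 0.4641 -0.0813  0.01  ]
b2 [ 0.4641 -0.3113  0.01  ]
b3 [ 0.6541 -0.3113  0.01  ]
b4 [ 0.6541 -0.0813  0.01  ]
pad [ 0.35388564 -0.3088413   0.013     ]
[ 0.40337628 -0.29083484  0.013     ]
[ 0.3760198  -0.35999605  0.013     ]
[ 0.30437319 -0.32879372  0.013     ]
[ 0.33630079 -0.2588217   0.013     ]
table edge [ 0.48216001 -0.4006415   0.        ] [ 0.72349592 -0.40203064  0.        ]
```

```bash
cat >> h.py <<'E'
import json,os
def down(p,sgn=1):  # tool pitched p below horizontal, pointing +x; sgn picks jaw half-turn
    z=np.array([np.cos(p),0,-np.sin(p)]); x=sgn*np.array([np.sin(p),0,np.cos(p)])
    return R.from_matrix(np.c_[x,np.cross(z,x),z])
def getc():
    d=json.load(open('cmd.json')); return np.array(d[0]),R.from_rotvec(d[1])
def setc(p,r): json.dump([list(map(float,p)),list(map(float,r.as_rotvec()))],open('cmd.json','w'))
def inc(targets,dec=3):
    p0,r0=getc(); out=[]
    for p,r in targets:
        out.append(list(np.r_[(r0.inv()*r).as_rotvec()/(np.pi/2),r0.inv().apply(np.array(p)-p0)/.3].round(dec)+0.))
    return out
def adv(row):
    p0,r0=getc(); setc(p0+r0.apply(np.array(row[3:6])*.3),r0*R.from_rotvec(np.array(row[:3])*np.pi/2))
E
python3 - <<'E'
from h import *
r=R.from_rotvec([-2.54855662e+00,  1.83487494e+00,  2.01768372e-03]); print(r.as_matrix().round(3))
setc([.174,-.522,.211],R.from_rotvec(np.array([-2.5486,1.8349,0])*np.pi/np.hypot(2.5486,1.8349)))
for s in(1,-1): print(s,inc([([.460,-.358,.175],down(np.pi/2,s))]))
E
```

```text
[[ 0.317 -0.948 -0.   ]
 [-0.948 -0.317  0.002]
 [-0.002 -0.    -1.   ]]
1 [[np.float64(0.0), np.float64(0.0), np.float64(-0.795), np.float64(-0.216), np.float64(-1.078), np.float64(0.12)]]
-1 [[np.float64(0.0), np.float64(0.0), np.float64(1.205), np.float64(-0.216), np.float64(-1.078), np.float64(0.12)]]
```

send_rows(increments=[[0, 0, -0.08, -0.022, -0.1, 0, 0], [0, 0, -0.16, -0.044, -0.2, 0, 0], [0, 0, -0.24, -0.066, -0.3, 0, 0], [0, 0, -0.32, -0.088, -0.4, 0, 0], [0, 0, -0.4, -0.11, -0.5, 0, 0], [0, 0, -0.48, -0.132, -0.6, 0, 0], [0, 0, -0.56, -0.154, -0.7, 0, 0], [0, 0, -0.64, -0.176, -0.8, 0, 0], [0, 0, -0.72, -0.198, -0.9, 0, 0], [0, 0, -0.795, -0.216, -0.98, 0, 0], [0, 0, -0.795, -0.216, -0.98, 0, 0], [0, 0, -0.795, -0.216, -0.98, 0, 0]], grip_force=60)

```text
time: 1.3
tcp_pos: [0.4326, -0.3664, 0.2109]
tcp_rot: [-3.141, -0.001, 0.002]
force: [0.0, -0.7, -0.5]
width: -0.002
```

```bash
python3 - <<'E'
from h import *
adv([0,0,-.795,-.216,-.98,0]); p,r=getc(); print(p,r.as_rotvec(), observe()['tcp_pos'],observe()['q'])
D=down(np.pi/2)
T=[([.462,-.358,.171],D)]*1
for l in np.linspace(.559,-.27,13): T.append(([.5641-.12*np.cos(l),-.358,.094+.12*np.sin(l)],D))
for a in inc(T): print([float(x) for x in a])
E
```

```text
[ 0.43225945 -0.36728382  0.211     ] [3.14159241e+00 1.23232489e-03 1.12458506e-16] [ 0.43262601 -0.36644011  0.21089438] [-8.32656107e-01  3.58789662e-01 -1.46532762e-01  1.06655266e+00
 -4.93870081e-04  7.37498808e-01]
[0.0, 0.0, 0.0, 0.099, -0.031, 0.133]
[0.0, 0.0, 0.0, 0.1, -0.031, 0.178]
[0.0, 0.0, 0.0, 0.087, -0.031, 0.202]
[0.0, 0.0, 0.0, 0.074, -0.031, 0.227]
[0.0, 0.0, 0.0, 0.064, -0.031, 0.252]
[0.0, 0.0, 0.0, 0.055, -0.031, 0.278]
[0.0, 0.0, 0.0, 0.049, -0.031, 0.305]
[0.0, 0.0, 0.0, 0.044, -0.031, 0.332]
[0.0, 0.0, 0.0, 0.041, -0.031, 0.36]
[0.0, 0.0, 0.0, 0.04, -0.031, 0.387]
[0.0, 0.0, 0.0, 0.04, -0.031, 0.415]
[0.0, 0.0, 0.0, 0.043, -0.031, 0.443]
[0.0, 0.0, 0.0, 0.048, -0.031, 0.47]
[0.0, 0.0, 0.0, 0.054, -0.031, 0.497]
```

send_rows(increments=[[0, 0, 0, 0.05, -0.015, 0.06, 0], [0, 0, 0, 0.099, -0.031, 0.12, 0], [0, 0, 0, 0.1, -0.031, 0.155, 0], [0, 0, 0, 0.1, -0.031, 0.178, 0], [0, 0, 0, 0.087, -0.031, 0.202, 0], [0, 0, 0, 0.074, -0.031, 0.227, 0], [0, 0, 0, 0.064, -0.031, 0.252, 0], [0, 0, 0, 0.055, -0.031, 0.278, 0], [0, 0, 0, 0.055, -0.031, 0.278, 0]])

```text
time: 2.2
tcp_pos: [0.4481, -0.3571, 0.1269]
tcp_rot: [-3.14, -0.0, 0.002]
force: [0.4, 0.7, -0.9]
width: 0.001
```

```bash
python3 - <<'E'
from h import *
a=eyes.read_camera('scene')[:,:,::-1]; cv2.imwrite('pics/s1.png',cv2.resize(a[150:310,250:450],None,fx=4,fy=3.75 if 0 else 4)[:600])
a=eyes.read_camera('top')[:,:,::-1]; cv2.imwrite('pics/t1.png',cv2.resize(a[180:330,300:480],None,fx=4,fy=4))
print(observe()['tcp_pos'],observe()['force'])
E
```

```text
[ 0.44911601 -0.35760964  0.1279712 ] [ 0.50548222 -0.21956803  0.55582366]
```

View pics/s1.png

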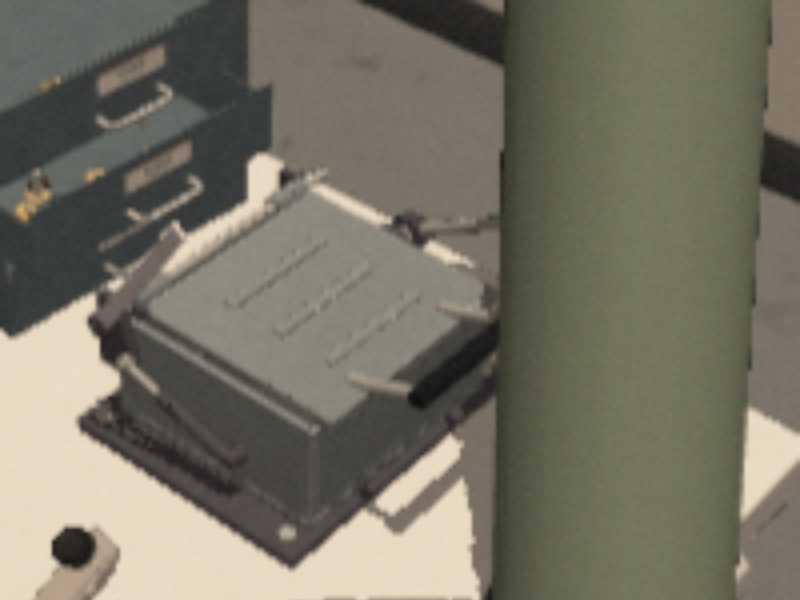

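View pics/t1.png

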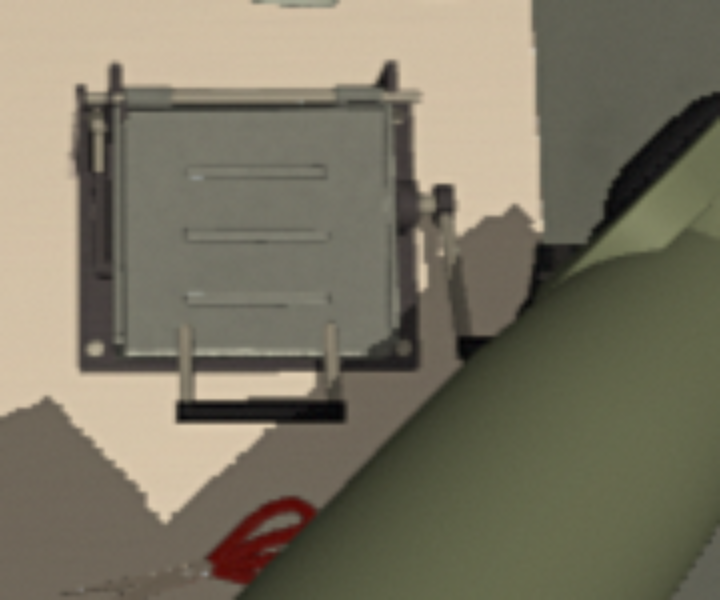

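```bash
python3 - <<'E'
from h import *
adv([0,0,0,.055,-.031,.278]); p,r=getc(); print(p)
for l in (0,.15,.3,.45):
    P=press(.5641,-.1963,0,0,l)
    print(l,P['lgL'].round(3),(proj('top',P['lgL'])-[300,180])*4,(proj('scene',P['lgL'])-[250,150])*4)
a=eyes.read_camera('top')[:,:,::-1]; cv2.imwrite('pics/t2.png',cv2.resize(a[210:310,390:490],None,fx=6,fy=6,interpolation=cv2.INTER_CUBIC))
E
```

```text
[ 0.44875215 -0.35797088  0.1276    ]
0 [ 0.462 -0.314  0.139] [[455.21852513 347.38841949]] [[534.90230838 220.0242009 ]]
0.15 [ 0.454 -0.314  0.123] [[451.45633942 364.22967743]] [[543.07461478 245.06418095]]
0.3 [ 0.448 -0.314  0.106] [[447.3651731  376.86222265]] [[547.82489602 269.49780186]]
0.45 [ 0.445 -0.314  0.088] [[443.06160322 385.13109722]] [[549.09600814 292.68851637]]
```

View pics/t2.png

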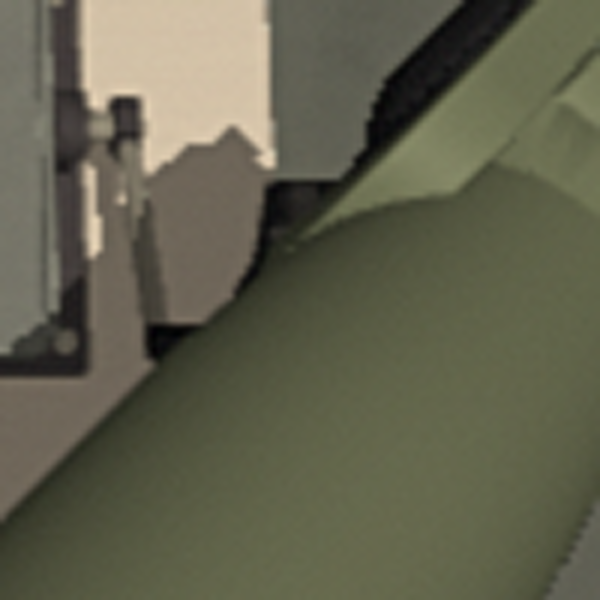

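send_rows(increments=[[0, 0, 0, 0, 0, -0.1, 0], [0, 0, 0, 0, 0, -0.2, 0], [0, 0, 0, 0.02, 0, -0.217, 60], [0, 0, 0, 0.045, 0, -0.217, 60], [0, 0, 0, 0.045, 0, -0.217, 60], [0, 0, 0, 0.045, 0, -0.217, 60], [0, 0, 0, 0.045, 0, -0.18, 60], [0, 0, 0, 0.045, 0, -0.12, 60], [0, 0, 0, 0.045, 0, -0.06, 60], [0, 0, 0, 0.045, 0, -0.011, 60], [0, 0, 0, 0.045, 0, -0.011, 60]])

```text
time: 3.45
tcp_pos: [0.4607, -0.3557, 0.1277]
tcp_rot: [-3.137, -0.001, 0.007]
force: [-0.7, 0.3, 0.1]
width: 0.604
```

send_rows(increments=[[0, 0, 0, 0, 0, 0, 5], [0, 0, 0, 0, 0, 0, 0], [0, 0, 0, 0, 0, 0, 0], [0, 0, 0, 0, 0, 0, 0], [0, 0, 0, 0, 0, 0, 0], [0, 0, 0, 0, 0, 0, 0]], grip_force=40)

```text
time: 4.05
tcp_pos: [0.4628, -0.3577, 0.1316]
tcp_rot: [3.141, 0.001, 0.001]
force: [0.3, 0.3, 0.4]
width: -0.001
```

```bash
python3 - <<'E'
from h import *
adv([0,0,0,.045,0,-.011]); p,r=getc(); print(p,observe())
a=eyes.read_camera('top')[:,:,::-1]; cv2.imwrite('pics/t3.png',cv2.resize(a[180:330,300:480],None,fx=4,fy=4))
a=eyes.read_camera('scene')[:,:,::-1]; cv2.imwrite('pics/s3.png',a)
print(proj('top',observe()['tcp_pos']),proj('scene',observe()['tcp_pos']))
E
```

```text
[ 0.46225215 -0.35796029  0.1309    ] {'time': 4.05, 'q': array([-7.84077642e-01,  4.51930270e-01, -2.16923572e-01,  9.01449361e-01,
       -2.55277734e-05,  7.85943867e-01]), 'dq': array([-1.70630549e-03,  2.27992279e-03, -5.86580262e-06, -1.96012715e-04,
       -3.35856761e-04, -2.16710252e-04]), 'effort': array([-4.05552928e-03, -4.92199838e+01,  2.46017665e+01, -4.20019482e-03,
       -3.80982301e-04, -4.49804793e-05]), 'tcp_pos': array([ 0.46284699, -0.35768892,  0.13156067]), 'tcp_rot': array([3.14122594e+00, 1.21692864e-03, 5.19845121e-04]), 'force': array([0.29634514, 0.28401468, 0.39085597]), 'wrist_torque': array([0.03201519, 0.05757178, 0.03482497]), 'width': -0.0012977984284181713}
[[431.19617211 266.94858624]] [[392.92138479 199.553481  ]]
```

View pics/t3.png

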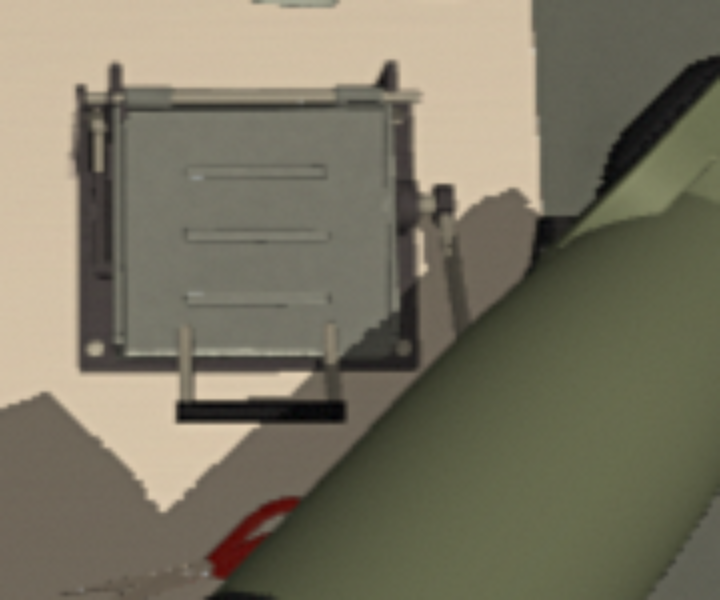

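View pics/s3.png

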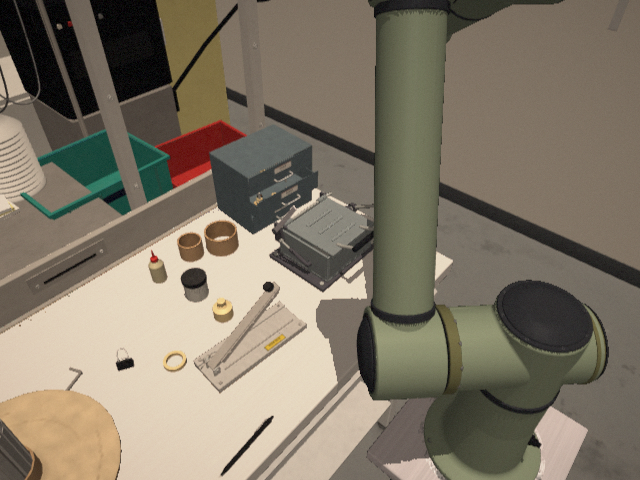

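```bash
python3 - <<'E'
from h import *
for dz in(-.011,.0,.1): print(dz,proj('top',[.174,-.522,.211+dz]),proj('scene',[.174,-.522,.211+dz]))
a=cv2.imread('pics/top0.png')[370:450,480:620]; cv2.imwrite('pics/tg.png',cv2.resize(a,None,fx=5,fy=5,interpolation=cv2.INTER_CUBIC))
a=cv2.imread('pics/scene0.png')[90:210,490:630]; cv2.imwrite('pics/sg.png',cv2.resize(a,None,fx=5,fy=5,interpolation=cv2.INTER_CUBIC))
E
```

```text
-0.011 [[519.3021235  394.99308603]] [[533.45149848 194.78488542]]
0.0 [[521.26545849 395.72701153]] [[534.86445333 191.10640714]]
0.1 [[541.24056438 403.19402032]] [[548.57998548 155.39947177]]
```

View pics/tg.png

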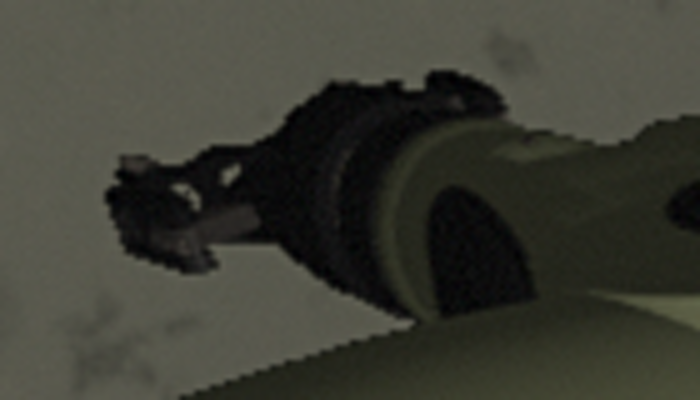

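View pics/sg.png

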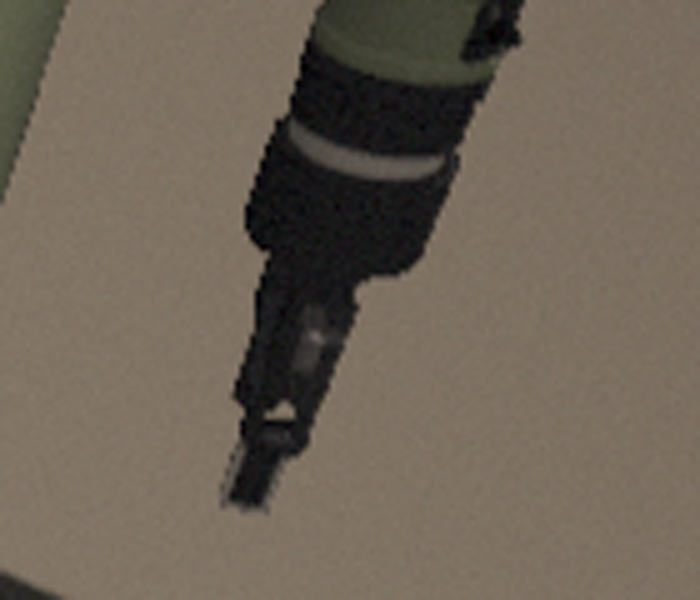

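send_rows(increments=[[0, 0, 0, 0, 0, -0.1, 0], [0, 0, 0, 0, 0, -0.2, 0], [0, 0, 0, 0, 0, -0.3, 0], [0, 0, 0, -0.05, 0.1, -0.4, 50], [0, 0, 0, -0.1, 0.2, -0.5, 100], [0, 0, 0, -0.15, 0.3, -0.6, 100], [0, 0, 0, -0.15, 0.3, -0.6, 100], [0, 0, 0, -0.15, 0.3, -0.6, 100], [0, 0, 0, -0.15, 0.3, -0.6, 100]])

```text
time: 5.05
tcp_pos: [0.4178, -0.4464, 0.31]
tcp_rot: [-3.139, -0.002, 0.002]
force: [-0.3, -0.4, -0.1]
width: 0.993
```

```bash
python3 - <<'E'
from h import *
adv([0,0,0,-.15,.3,-.6]); p,r=getc(); o=observe(); print(p,o['tcp_pos'],o['q'],o['width'])
a=eyes.read_camera('top')[:,:,::-1]; cv2.imwrite('pics/t4.png',a)
a=eyes.read_camera('scene')[:,:,::-1]; cv2.imwrite('pics/s4.png',a)
p=o['tcp_pos']
for d in([0,0,0],[.05,0,0],[-.05,0,0],[0,0,.06],[0,0,.15]): print(d,proj('top',p+d),proj('scene',p+d))
print(proj('top',[[0,0,0],[0,0,.1]]),proj('scene',[[0,0,0],[0,0,.1]]))
E
```

```text
[ 0.41732277 -0.44799556  0.3109    ] [ 0.41775059 -0.44639915  0.30995993] [-9.39422781e-01  4.08937134e-01  1.78583149e-01  1.34284093e+00
  3.91604380e-04  6.29992982e-01] 0.9927397355433115
[0, 0, 0] [[493.43921022 277.88328848]] [[437.54685244 131.78363874]]
[0.05, 0, 0] [[491.80820458 253.58446208]] [[419.90462433 124.95187659]]
[-0.05, 0, 0] [[495.10109487 302.64215222]] [[455.93631501 138.90475935]]
[0, 0, 0.06] [[503.7785854  274.72920255]] [[442.06677911 108.9173949 ]]
[0, 0, 0.15] [[522.09582603 269.14142283]] [[449.48216706  71.40305419]]
[[287.16516142 455.7563891 ]
 [282.87040699 467.34952961]] [[479.97718869 438.93799528]
 [493.35017174 412.38927686]]
```

View pics/t4.png

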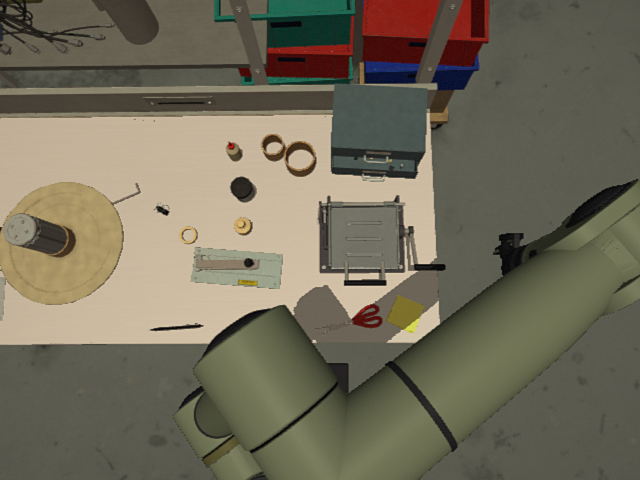

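View pics/s4.png

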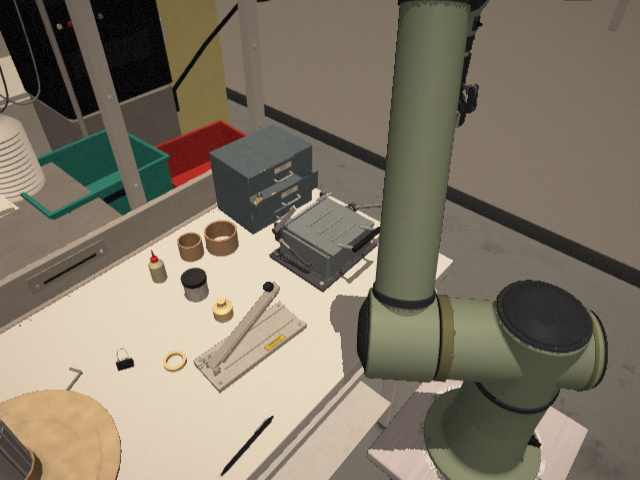

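```bash
python3 - <<'E'
import cv2
a=cv2.imread('pics/t4.png')[200:300,460:640]; cv2.imwrite('pics/tg4.png',cv2.convertScaleAbs(cv2.resize(a,None,fx=4.4,fy=4.4,interpolation=cv2.INTER_CUBIC),alpha=2.2))
a=cv2.imread('pics/s4.png')[0:150,390:540]; cv2.imwrite('pics/sg4.png',cv2.convertScaleAbs(cv2.resize(a,None,fx=4,fy=4,interpolation=cv2.INTER_CUBIC),alpha=2.2))
E
```

```text
(no output)
```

View pics/tg4.png

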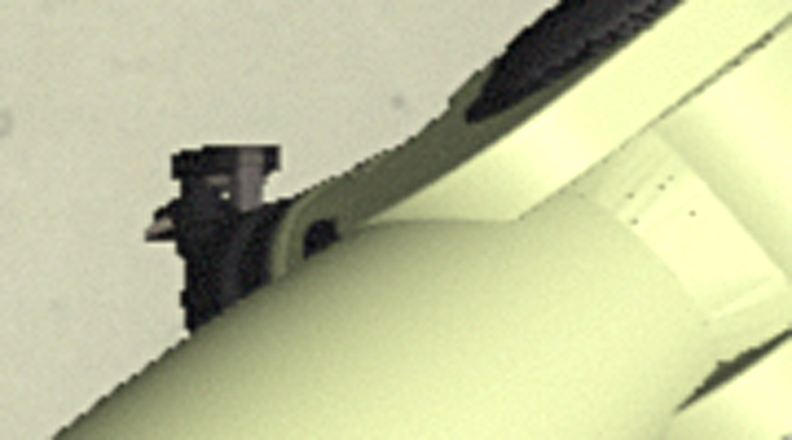

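View pics/sg4.png

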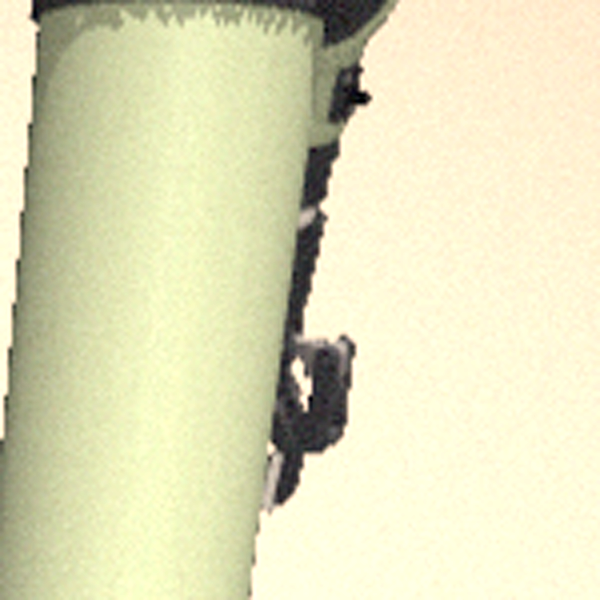

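```bash
python3 - <<'E'
from h import *
st=[([.174,-.522,.211],R.from_rotvec(np.array([-2.5486,1.8349,0])*np.pi/np.hypot(2.5486,1.8349))),getc()]
for p,r in st:
  for zt in(-.002,-.03):
   for x in(-.0565,-.0425,.0425,.0565):
    q=p+r.apply([x,0,zt]); print(zt,x,proj('top',q).round(1),proj('scene',q).round(1))
a=cv2.imread('pics/top0.png')[380:440,490:560]; cv2.imwrite('pics/tg5.png',cv2.convertScaleAbs(cv2.resize(a,None,fx=9,fy=9,interpolation=cv2.INTER_CUBIC),alpha=2.5))
a=cv2.imread('pics/t4.png')[220:290,480:550]; cv2.imwrite('pics/tg6.png',cv2.convertScaleAbs(cv2.resize(a,None,fx=8,fy=8,interpolation=cv2.INTER_CUBIC),alpha=3))
E
```

```text
-0.002 -0.0565 [[497.1 404.7]] [[533.5 203.6]]
-0.002 -0.0425 [[503.2 402.5]] [[533.9 200.3]]
-0.002 0.0425 [[540.  389.3]] [[536.3 181.1]]
-0.002 0.0565 [[546.1 387.1]] [[536.7 178.1]]
-0.03 -0.0565 [[501.6 406.9]] [[537.3 193.9]]
-0.03 -0.0425 [[507.9 404.6]] [[537.6 190.6]]
-0.03 0.0425 [[545.7 391. ]] [[539.9 171.6]]
-0.03 0.0565 [[552.  388.8]] [[540.3 168.6]]
-0.002 -0.0565 [[496.6 306. ]] [[459.1 138.6]]
-0.002 -0.0425 [[496.2 299. ]] [[453.9 136.5]]
-0.002 0.0425 [[493.3 257.2]] [[423.2 124.7]]
-0.002 0.0565 [[492.8 250.4]] [[418.3 122.8]]
-0.03 -0.0565 [[501.5 305.4]] [[461.6 127.9]]
-0.03 -0.0425 [[501.  298.2]] [[456.3 125.9]]
-0.03 0.0425 [[497.9 255.2]] [[425.  114.3]]
-0.03 0.0565 [[497.4 248.2]] [[420.  112.5]]
```

View pics/tg5.png

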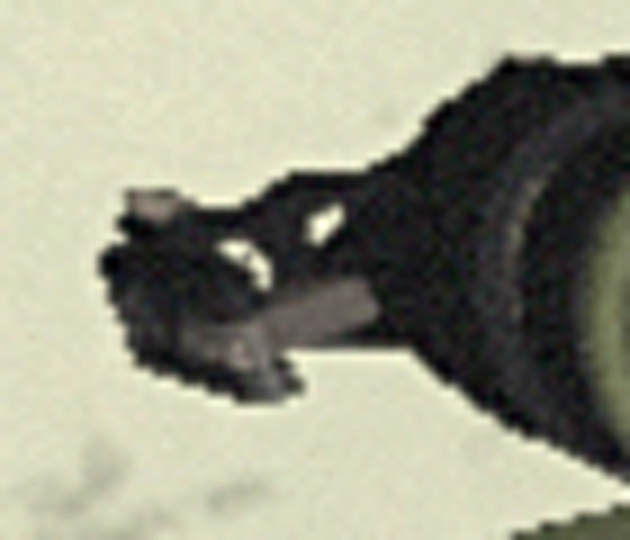

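View pics/tg6.png

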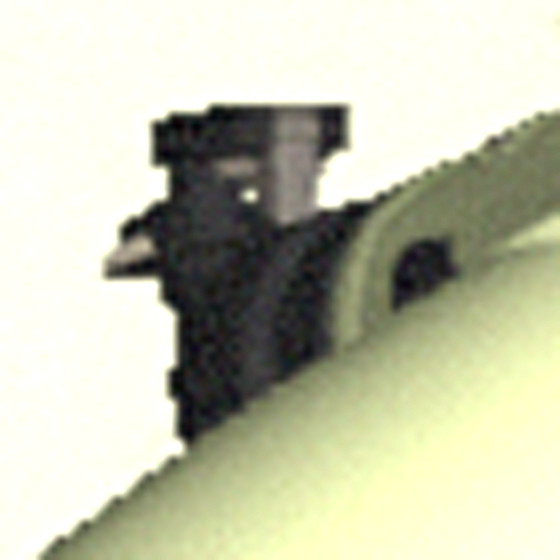

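send_rows(increments=[[0, 0, 0, 0.04, -0.08, 0.1, 60], [0, 0, 0, 0.08, -0.16, 0.2, 60], [0, 0, 0, 0.12, -0.24, 0.3, 60], [0, 0, 0, 0.15, -0.3, 0.4, 60], [0, 0, 0, 0.15, -0.3, 0.45, 60], [0, 0, 0, 0.15, -0.3, 0.5, 60], [0, 0, 0, 0.15, -0.3, 0.55, 60], [0, 0, 0, 0.15, -0.3, 0.6, 60], [0, 0, 0, 0.15, -0.3, 0.65, 60], [0, 0, 0, 0.15, -0.3, 0.685, 60], [0, 0, 0, 0.15, -0.3, 0.685, 60], [0, 0, 0, 0.15, -0.3, 0.685, 0], [0, 0, 0, 0.15, -0.3, 0.685, 0], [0, 0, 0, 0.15, -0.3, 0.685, 0], [0, 0, 0, 0.15, -0.3, 0.685, 0], [0, 0, 0, 0.15, -0.3, 0.685, 0]])

```text
time: 6.75
tcp_pos: [0.4626, -0.358, 0.1065]
tcp_rot: [3.141, 0.001, -0.0]
force: [-3.3, 0.6, 4.2]
width: 0.17
```

```bash
python3 - <<'E'
from h import *
adv([0,0,0,.15,-.3,.685]); print(getc()[0])
for l in np.linspace(.559,-.265,16): print(round(l,3),((-.12*np.cos(l)+.12*np.cos(.559))/.3).round(3),((-.12*np.sin(l)+.12*np.sin(.559))/.3).round(3))
E
```

```text
[ 0.46225215 -0.35796029  0.1054    ]
0.559 0.0 0.0
0.504 -0.011 0.019
0.449 -0.021 0.038
0.394 -0.03 0.059
0.339 -0.038 0.079
0.284 -0.045 0.1
0.229 -0.05 0.121
0.174 -0.055 0.143
0.12 -0.058 0.164
0.065 -0.06 0.186
0.01 -0.061 0.208
-0.045 -0.06 0.23
-0.1 -0.059 0.252
-0.155 -0.056 0.274
-0.21 -0.052 0.296
-0.265 -0.047 0.317
```

send_rows(increments=[[0, 0, 0, -0.011, 0, 0.019, 0], [0, 0, 0, -0.021, 0, 0.038, 0], [0, 0, 0, -0.03, 0, 0.059, 0], [0, 0, 0, -0.038, 0, 0.079, 0], [0, 0, 0, -0.045, 0, 0.1, 0], [0, 0, 0, -0.05, 0, 0.121, 0], [0, 0, 0, -0.055, 0, 0.143, 0], [0, 0, 0, -0.058, 0, 0.164, 0]])

```text
time: 7.55
tcp_pos: [0.4458, -0.3579, 0.0572]
tcp_rot: [3.141, 0.001, 0.002]
force: [-1.9, 1.7, 5.9]
width: 0.17
```

send_rows(increments=[[0, 0, 0, -0.002, 0, 0.022, 0], [0, 0, 0, -0.003, 0, 0.044, 0], [0, 0, 0, -0.002, 0, 0.066, 0], [0, 0, 0, -0.001, 0, 0.088, 0], [0, 0, 0, 0.002, 0, 0.11, 0], [0, 0, 0, 0.006, 0, 0.132, 0], [0, 0, 0, 0.01, 0, 0.15, 0], [0, 0, 0, 0.01, 0, 0.15, 0], [0, 0, 0, 0.01, 0, 0.15, 0]])

```text
time: 8.45
tcp_pos: [0.4472, -0.3579, 0.0116]
tcp_rot: [3.141, 0.0, -0.003]
force: [-5.5, -0.9, 3.5]
width: 0.17
```

```bash
python3 - <<'E'
from h import *
adv([0,0,0,-.058,0,.164]); adv([0,0,0,.01,0,.15]); print(getc()[0]); o=observe(); print(o['tcp_pos'],o['force'],o['wrist_torque'])
a=eyes.read_camera('scene')[:,:,::-1]; cv2.imwrite('pics/s5.png',cv2.resize(a[150:290,260:420],None,fx=4,fy=4,interpolation=cv2.INTER_CUBIC))
a=eyes.read_camera('top')[:,:,::-1]; cv2.imwrite('pics/t5.png',cv2.resize(a[200:300,380:480],None,fx=6,fy=6,interpolation=cv2.INTER_CUBIC))
for l in (0,.6,.8):
    P=press(.5641,-.1963,0,0,l)
    print(l,(proj('top',P['lgL'])-[380,200])*6,(proj('scene',P['lgL'])-[260,150])*4)
E
```

```text
[ 0.44785215 -0.35797159  0.0112    ]
[ 0.44717411 -0.35785721  0.01160104] [-5.4638449  -0.90967227  3.49991471] [-0.09244548  1.07491047 -0.05142162]
0 [[202.8277877  401.08262923]] [[494.90230838 220.0242009 ]]
0.6 [[177.98895597 463.52392055]] [[506.93853854 314.06381593]]
0.8 [[169.22983302 461.33652221]] [[498.9969381  338.90309888]]
```

View pics/t5.png

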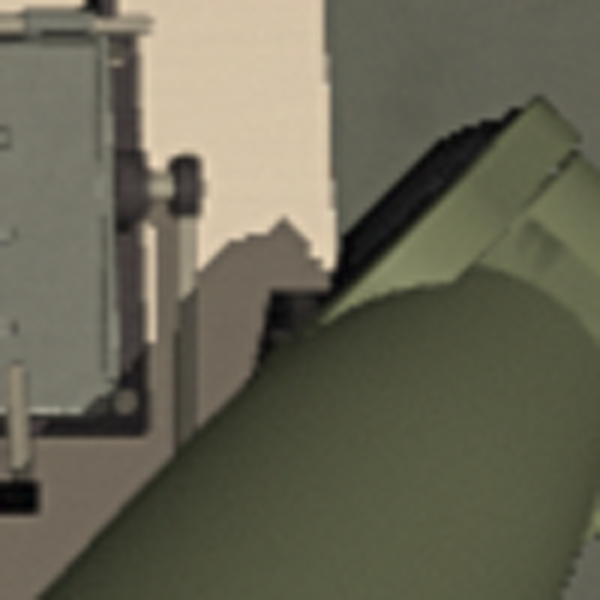

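View pics/s5.png

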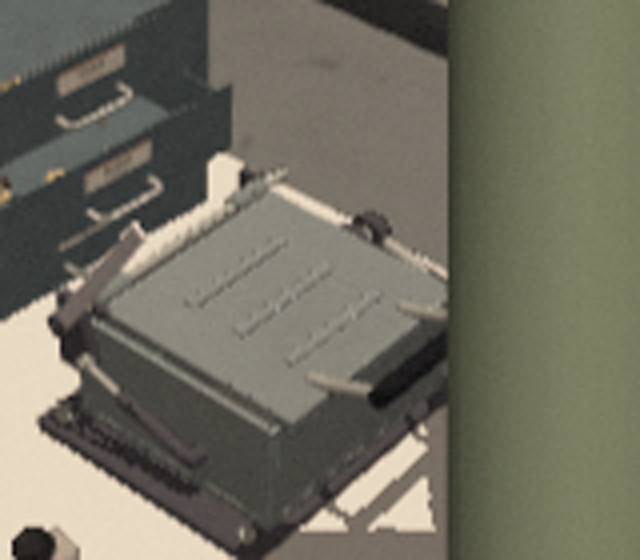

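send_rows(increments=[[0, 0, 0, 0.002, 0, 0.01, 0], [0, 0, 0, 0.003, 0, 0.015, 0], [0, 0, 0, 0.003, 0, 0.015, 0]])

```text
time: 8.85
tcp_pos: [0.448, -0.3579, 0.0078]
tcp_rot: [3.141, 0.0, -0.003]
force: [-6.6, 0.0, 9.9]
width: 0.172
```

send_rows(increments=[[0, 0, 0, 0.002, 0, 0.008, 0], [0, 0, 0, 0.003, 0, 0.015, 0], [0, 0, 0, 0.003, 0, 0.015, 0]])

```text
time: 9.15
tcp_pos: [0.4484, -0.358, 0.0062]
tcp_rot: [3.14, 0.0, -0.004]
force: [-15.2, 6.7, 34.4]
width: 0.17
```

```bash
python3 - <<'E'
from h import *
adv([0,0,0,.003,0,.015]); adv([0,0,0,.003,0,.015]); print(getc()[0]); o=observe(); print(o['tcp_pos'],o['force'],o['wrist_torque'])
a=eyes.read_camera('top')[:,:,::-1]; cv2.imwrite('pics/t6.png',cv2.resize(a[220:280,390:450],None,fx=10,fy=10,interpolation=cv2.INTER_CUBIC))
for l in (.6,.7,.8):
    t=.559-l
    # rod centre line, at y -.3193 ; points at 30 and 100 mm from pivot
    for d in(.0,.03,.08,.1): print(l,d,((proj('top',[.5641-d*np.cos(t),-.3193-.037+.037,.075+d*np.sin(t)])-[390,220])*10).round(0))
E
```

```text
[ 0.44965215 -0.35797017  0.0022    ]
[ 0.44844564 -0.35802187  0.00623197] [-15.238998     6.74798387  34.39502236] [ 1.26287344  2.82594071 -0.0297311 ]
0.6 0.0 [[203. 107.]]
0.6 0.03 [[206. 222.]]
0.6 0.08 [[212. 416.]]
0.6 0.1 [[214. 494.]]
0.7 0.0 [[203. 107.]]
0.7 0.03 [[204. 223.]]
0.7 0.08 [[207. 417.]]
0.7 0.1 [[208. 495.]]
0.8 0.0 [[203. 107.]]
0.8 0.03 [[202. 223.]]
0.8 0.08 [[202. 416.]]
0.8 0.1 [[202. 492.]]
```

View pics/t6.png

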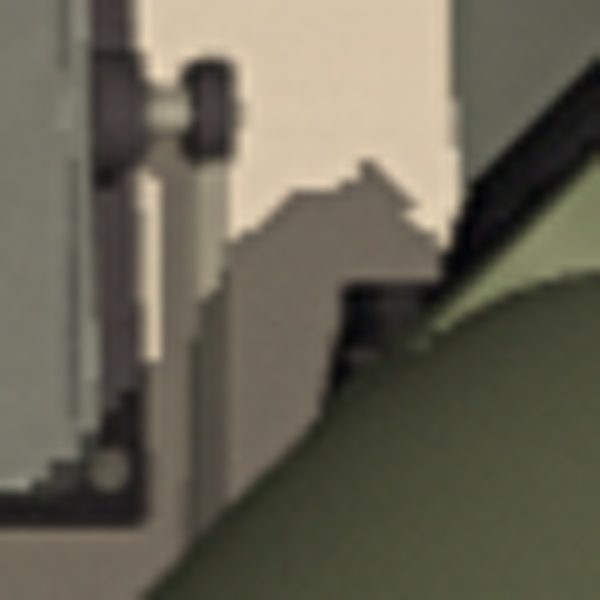

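```bash
python3 - <<'E'
from h import *
p,r=getc()
for l in np.linspace(-.24,.48,14): print(round(l,2),((.5641-.12*np.cos(l)-p[0])/.3).round(3),(-(.0085+.12*(np.sin(l)+.2377)-p[2])/.3).round(3))
E
```

```text
-0.24 -0.007 -0.021
-0.18 -0.012 -0.043
-0.13 -0.015 -0.065
-0.07 -0.017 -0.087
-0.02 -0.018 -0.109
0.04 -0.018 -0.131
0.09 -0.017 -0.153
0.15 -0.014 -0.175
0.2 -0.01 -0.197
0.26 -0.005 -0.218
0.31 0.001 -0.24
0.37 0.008 -0.26
0.42 0.017 -0.281
0.48 0.027 -0.301
```

send_rows(increments=[[0, 0, 0, -0.007, 0, -0.021, 0], [0, 0, 0, -0.012, 0, -0.043, 0], [0, 0, 0, -0.015, 0, -0.065, 0], [0, 0, 0, -0.017, 0, -0.087, 0], [0, 0, 0, -0.018, 0, -0.109, 0], [0, 0, 0, -0.018, 0, -0.131, 0], [0, 0, 0, -0.017, 0, -0.153, 0], [0, 0, 0, -0.014, 0, -0.175, 0], [0, 0, 0, -0.01, 0, -0.197, 0], [0, 0, 0, -0.005, 0, -0.218, 0], [0, 0, 0, 0.001, 0, -0.24, 0], [0, 0, 0, 0.008, 0, -0.26, 0], [0, 0, 0, 0.017, 0, -0.281, 0], [0, 0, 0, 0.027, 0, -0.301, 0], [0, 0, 0, 0.03, 0, -0.305, 0], [0, 0, 0, 0.032, 0, -0.305, 60], [0, 0, 0, 0.032, 0, -0.305, 60], [0, 0, 0, 0.035, 0, -0.305, 60], [0, 0, 0, 0.035, 0, -0.305, 60]])

```text
time: 11.1
tcp_pos: [0.4614, -0.3573, 0.0941]
tcp_rot: [-3.141, -0.002, -0.002]
force: [-0.6, -0.5, -0.2]
width: 0.601
```

```bash
python3 - <<'E'
from h import *
adv([0,0,0,.035,0,-.305]); p,r=getc(); print(p)
from scipy.spatial.transform import Slerp
up=np.array([.4602,-.358,.2537]); tgt=np.array([.385,-.196,.19])
S=Slerp([0,1],R.concatenate([r,down(1.05)]))
T=[(p+(up-p)*k/4,r) for k in(1,2,3,4)]+[(up+(tgt-up)*t,S(t)) for t in np.linspace(0.09,1,11)]
for a in inc(T): print([float(x) for x in a])
E
```

```text
[ 0.46015215 -0.35796194  0.0937    ]
[0.0, 0.0, 0.0, 0.0, 0.0, -0.133]
[0.0, 0.0, 0.0, 0.0, 0.0, -0.267]
[0.0, 0.0, 0.0, 0.0, 0.0, -0.4]
[0.0, 0.0, 0.0, 0.0, 0.0, -0.533]
[0.0, 0.03, 0.0, -0.022, -0.048, -0.514]
[0.0, 0.06, 0.0, -0.045, -0.098, -0.495]
[0.0, 0.09, 0.0, -0.068, -0.147, -0.476]
[0.0, 0.12, 0.0, -0.091, -0.196, -0.456]
[0.0, 0.151, 0.0, -0.113, -0.245, -0.437]
[0.0, 0.181, 0.0, -0.136, -0.294, -0.418]
[0.0, 0.211, 0.0, -0.159, -0.343, -0.398]
[0.0, 0.241, 0.0, -0.182, -0.393, -0.379]
[0.0, 0.271, 0.0, -0.205, -0.442, -0.36]
[0.0, 0.301, 0.0, -0.227, -0.491, -0.34]
[0.0, 0.332, 0.0, -0.25, -0.54, -0.321]
```

send_rows(increments=[[0, 0, 0, 0, 0, -0.133, 60], [0, 0, 0, 0, 0, -0.267, 60], [0, 0, 0, 0, 0, -0.4, 60], [0, 0, 0, 0, 0, -0.533, 60], [0, 0.03, 0, -0.022, -0.048, -0.514, 50], [0, 0.06, 0, -0.045, -0.098, -0.495, 50], [0, 0.09, 0, -0.068, -0.147, -0.476, 50], [0, 0.12, 0, -0.091, -0.196, -0.456, 50], [0, 0.151, 0, -0.113, -0.245, -0.437, 50], [0, 0.181, 0, -0.136, -0.294, -0.418, 50], [0, 0.211, 0, -0.159, -0.343, -0.398, 50], [0, 0.241, 0, -0.182, -0.393, -0.379, 50], [0, 0.271, 0, -0.205, -0.442, -0.36, 50], [0, 0.301, 0, -0.227, -0.491, -0.34, 50], [0, 0.332, 0, -0.25, -0.54, -0.321, 50], [0, 0.332, 0, -0.25, -0.54, -0.321, 50], [0, 0.332, 0, -0.25, -0.54, -0.321, 50]])

```text
time: 12.8
tcp_pos: [0.3858, -0.1962, 0.191]
tcp_rot: [3.034, 0.001, 0.81]
force: [1.0, -1.1, 0.5]
width: 0.502
```

```bash
python3 - <<'E'
from h import *
adv([0,.332,0,-.25,-.54,-.321]); p,r=getc(); o=observe(); print(p,o['tcp_pos'],r.as_rotvec(),o['q'],o['force'])
a=eyes.read_camera('scene')[:,:,::-1]; cv2.imwrite('pics/s7.png',cv2.resize(a[100:300,240:480],None,fx=3,fy=3,interpolation=cv2.INTER_CUBIC))
a=eyes.read_camera('top')[:,:,::-1]; cv2.imwrite('pics/t7.png',cv2.resize(a[190:310,300:480],None,fx=4,fy=4,interpolation=cv2.INTER_CUBIC))
for x in(-.021,.021):
  for z in (.005,-.023):
    q=p+r.apply([x,0,z]); print(x,z,(proj('top',q)-[300,190])*4,(proj('scene',q)-[240,100])*3)
E
```

```text
[ 0.38502508 -0.19602082  0.19      ] [ 0.3858273  -0.19619378  0.19100204] [-3.03519966e+00 -1.19059114e-03 -8.09873596e-01] [-0.96707311 -0.16159435 -0.92998072  0.48632637  0.42247858  0.67121676] [ 1.00220406 -1.1001861   0.52589114]
-0.021 0.005 [[265.70871205 461.32831433]] [[446.37444005 399.23570641]]
-0.021 -0.023 [[268.9960177  484.49230096]] [[465.54410376 382.80461563]]
0.021 0.005 [[266.86380001 395.12687732]] [[409.67977602 357.26415232]]
0.021 -0.023 [[270.22405761 416.93443239]] [[427.9967912 339.989083 ]]
```

View pics/t7.png

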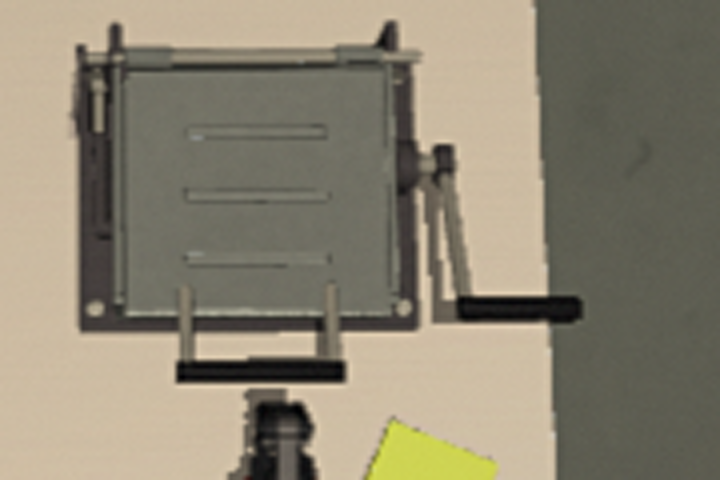

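View pics/s7.png

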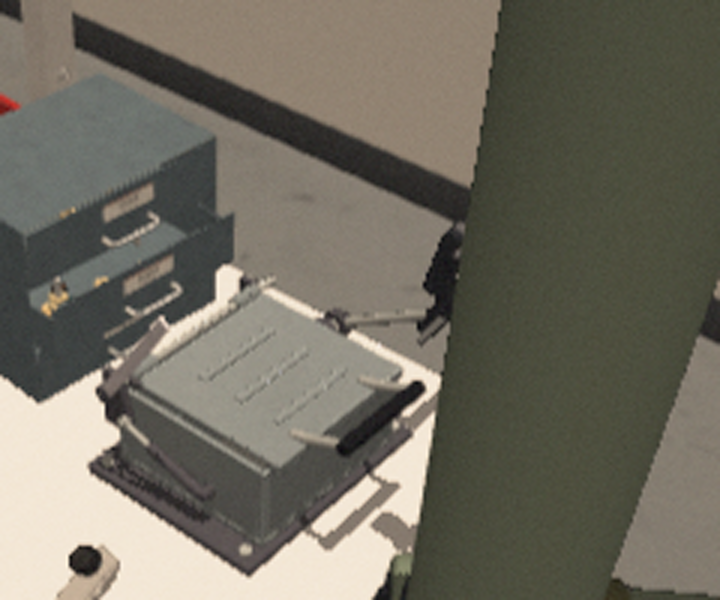

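```bash
python3 - <<'E'
from h import *
a=eyes.read_camera('scene')[:,:,::-1]; cv2.imwrite('pics/s8.png',cv2.resize(a[165:225,360:410],None,fx=10,fy=10,interpolation=cv2.INTER_CUBIC))
a=eyes.read_camera('top')[:,:,::-1]; cv2.imwrite('pics/t8.png',cv2.resize(a[270:330,340:400],None,fx=10,fy=10,interpolation=cv2.INTER_CUBIC))
p,r=getc()
for x in(.021,.035):
 for y in(-.011,.011):
    q=p+r.apply([x,y,.005]); print(x,y,[((proj('top',q+d)-[340,270])*10).round(0)[0].tolist()+((proj('scene',q+d)-[360,165])*10).round(0)[0].tolist() for d in ([0,0,0],r.apply([0,0,-.028]),[0,0,.028])])
E
```

```text
0.021 -0.011 [[219.0, 188.0, 137.0, 564.0], [226.0, 243.0, 198.0, 507.0], [226.0, 178.0, 148.0, 467.0]]
0.021 0.011 [[316.0, 188.0, 194.0, 518.0], [325.0, 242.0, 255.0, 460.0], [325.0, 178.0, 206.0, 421.0]]
0.035 -0.011 [[220.0, 132.0, 96.0, 517.0], [227.0, 185.0, 156.0, 459.0], [227.0, 121.0, 107.0, 420.0]]
0.035 0.011 [[317.0, 131.0, 154.0, 472.0], [326.0, 185.0, 214.0, 413.0], [326.0, 120.0, 165.0, 375.0]]
```

View pics/t8.png

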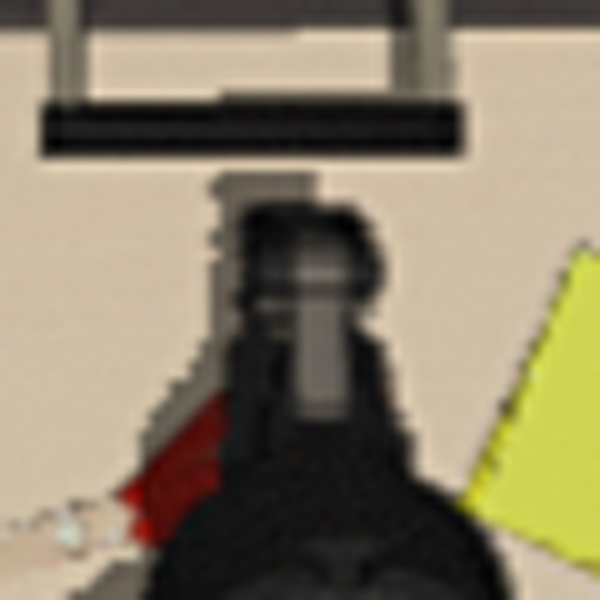

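View pics/s8.png

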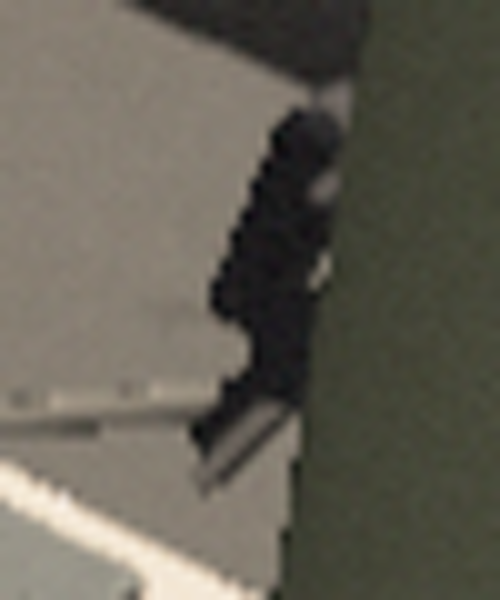

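send_rows(increments=[[0, 0, 0, 0.003, 0, 0.06, 50], [0, 0, 0, 0.006, 0, 0.12, 50], [0, 0, 0, 0.01, 0, 0.18, 50], [0, 0, 0, 0.01, 0, 0.24, 50], [0, 0, 0, 0.01, 0, 0.29, 50], [0, 0, 0, 0.01, 0, 0.335, 50], [0, 0, 0, 0.01, 0, 0.373, 50], [0, 0, 0, 0.01, 0, 0.373, 50], [0, 0, 0, 0.01, 0, 0.373, 50]])

```text
time: 13.9
tcp_pos: [0.4442, -0.1957, 0.0948]
tcp_rot: [-3.035, -0.002, -0.809]
force: [-0.3, -0.6, 1.0]
width: 0.498
```

```bash
python3 - <<'E'
from h import *
adv([0,0,0,.01,0,.373]); p,r=getc(); o=observe(); print(p,o['tcp_pos'],o['q'],o['force'])
a=eyes.read_camera('top')[:,:,::-1]; cv2.imwrite('pics/t9.png',cv2.resize(a[260:320,340:400],None,fx=10,fy=10,interpolation=cv2.INTER_CUBIC))
a=eyes.read_camera('scene')[:,:,::-1]; cv2.imwrite('pics/s9.png',cv2.resize(a[180:260,330:410],None,fx=7,fy=7,interpolation=cv2.INTER_CUBIC))
E
```

```text
[ 0.44337318 -0.19597505  0.09446934] [ 0.44418532 -0.19569821  0.09480938] [-0.82091556  0.11239178 -1.00891694  0.07742997  0.37358511  0.81978818] [-0.25133494 -0.59046189  1.04944345]
```

View pics/t9.png

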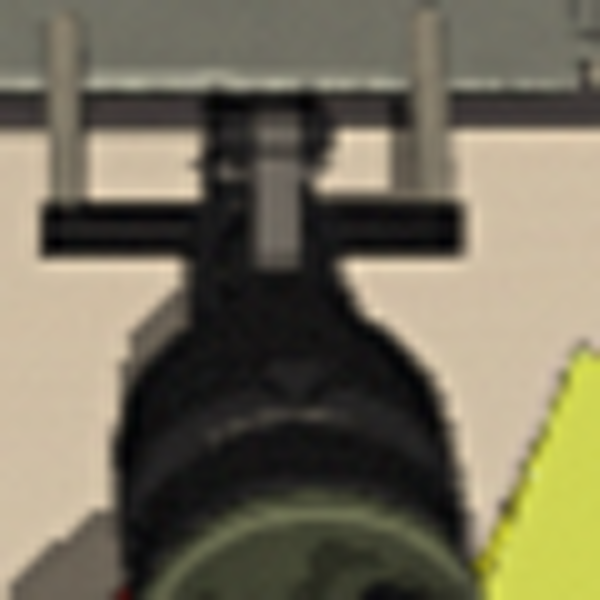

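View pics/s9.png

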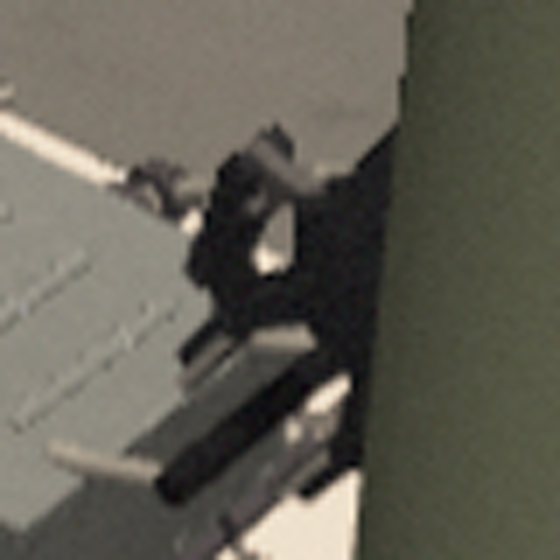

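send_rows(increments=[[0, 0, 0, 0, 0, 0, 0], [0, 0, 0, 0, 0, 0, 0], [0, 0, 0, 0, 0, 0, 0], [0, 0, 0, 0, 0, 0, 0], [0, 0, 0, 0, 0, 0, 0], [0, 0, 0, 0, 0, 0, 0]], grip_force=60)

```text
time: 14.6
tcp_pos: [0.4435, -0.196, 0.0952]
tcp_rot: [3.035, -0.0, 0.809]
force: [-5.6, 1.0, 6.7]
width: 0.139
```

```bash
cat >> h.py <<'E'
def hoodpose(h,ratio=.8,d=.0341,h0=0.,p0=1.05):
    a=h+.108; b=np.array([.6291-.204*np.cos(a),-.196,.102+.204*np.sin(a)]); r=down(p0+ratio*(h-h0))
    return b+r.apply([0,0,d]),r
E
python3 - <<'E'
from h import *
print(hoodpose(0)[0],getc()[0])
for h in np.arange(.04,.61,.0400001): print(round(h,2),[float(x) for x in inc([hoodpose(h)])[0]])
E
```

```text
[ 0.44325574 -0.196       0.09441006] [ 0.44337318 -0.19597505  0.09446934]
0.04 [0.0, -0.021, 0.0, 0.012, 0.0, -0.022]
0.08 [0.0, -0.041, 0.0, 0.026, 0.0, -0.043]
0.12 [0.0, -0.062, 0.0, 0.041, 0.0, -0.063]
0.16 [0.0, -0.082, 0.0, 0.056, 0.0, -0.083]
0.2 [0.0, -0.102, 0.0, 0.072, 0.0, -0.103]
0.24 [0.0, -0.123, 0.0, 0.089, 0.0, -0.121]
0.28 [0.0, -0.143, 0.0, 0.106, 0.0, -0.139]
0.32 [0.0, -0.163, 0.0, 0.125, 0.0, -0.156]
0.36 [0.0, -0.184, 0.0, 0.144, 0.0, -0.173]
0.4 [0.0, -0.204, 0.0, 0.163, 0.0, -0.188]
0.44 [0.0, -0.225, 0.0, 0.183, 0.0, -0.203]
0.48 [0.0, -0.245, 0.0, 0.204, 0.0, -0.217]
0.52 [0.0, -0.265, 0.0, 0.225, 0.0, -0.23]
0.56 [0.0, -0.286, 0.0, 0.247, 0.0, -0.242]
0.6 [0.0, -0.306, 0.0, 0.269, 0.0, -0.253]
```

First to h = 0.28, then check the forces.

send_rows(increments=[[0, -0.021, 0, 0.012, 0, -0.022, 0], [0, -0.041, 0, 0.026, 0, -0.043, 0], [0, -0.062, 0, 0.041, 0, -0.063, 0], [0, -0.082, 0, 0.056, 0, -0.083, 0], [0, -0.102, 0, 0.072, 0, -0.103, 0], [0, -0.123, 0, 0.089, 0, -0.121, 0], [0, -0.143, 0, 0.106, 0, -0.139, 0], [0, -0.143, 0, 0.106, 0, -0.139, 0]], grip_force=60)

```text
time: 15.4
tcp_pos: [0.4501, -0.196, 0.1467]
tcp_rot: [3.107, 0.001, 0.46]
force: [-0.7, -3.5, -7.5]
width: 0.135
```

```bash
python3 - <<'E'
from h import *
adv([0,-.143,0,.106,0,-.139]); p,r=getc(); o=observe(); print(p,hoodpose(.28)[0],o['tcp_pos'],o['force'],o['wrist_torque'],o['width'],o['q'])
a=eyes.read_camera('scene')[:,:,::-1]; cv2.imwrite('pics/s10.png',cv2.resize(a[130:300,260:420],None,fx=3.5,fy=3.5,interpolation=cv2.INTER_CUBIC))
for h in np.arange(.32,1.09,.04): print(round(h,2),[float(x) for x in inc([hoodpose(h)])[0]])
for h in (.2,.28,.36): print((proj('scene',press(.5641,-.1963,0,h)['hgL'])-[260,130])*3.5)
E
```

```text
[ 0.45017171 -0.19596972  0.14646848] [ 0.45023663 -0.196       0.14657183] [ 0.45006521 -0.19596309  0.14671786] [-0.70077474 -3.46049302 -7.48516061] [-0.65022769  1.04902982 -0.24534306] 0.13532922671424996 [-0.68420197  0.09708844 -0.72197843  0.52062579  0.18343641  0.90727393]
0.32 [0.0, -0.02, 0.0, 0.014, 0.0, -0.021]
0.36 [0.0, -0.041, 0.0, 0.029, 0.0, -0.041]
0.4 [0.0, -0.061, 0.0, 0.045, 0.0, -0.061]
0.44 [0.0, -0.082, 0.0, 0.061, 0.0, -0.08]
0.48 [0.0, -0.102, 0.0, 0.078, 0.0, -0.098]
0.52 [0.0, -0.122, 0.0, 0.096, 0.0, -0.115]
0.56 [0.0, -0.143, 0.0, 0.114, 0.0, -0.132]
0.6 [0.0, -0.163, 0.0, 0.134, 0.0, -0.148]
0.64 [0.0, -0.183, 0.0, 0.153, 0.0, -0.163]
0.68 [0.0, -0.204, 0.0, 0.174, 0.0, -0.177]
0.72 [0.0, -0.224, 0.0, 0.195, 0.0, -0.191]
0.76 [0.0, -0.245, 0.0, 0.216, 0.0, -0.203]
0.8 [0.0, -0.265, 0.001, 0.238, 0.0, -0.215]
0.84 [0.0, -0.285, 0.001, 0.26, 0.0, -0.226]
0.88 [0.0, -0.306, 0.001, 0.283, 0.0, -0.235]
0.92 [0.0, -0.326, 0.001, 0.306, 0.0, -0.244]
0.96 [0.0, -0.346, 0.001, 0.329, 0.0, -0.252]
1.0 [0.0, -0.367, 0.001, 0.353, 0.0, -0.259]
1.04 [0.0, -0.387, 0.001, 0.377, 0.0, -0.265]
1.08 [0.0, -0.407, 0.001, 0.401, 0.0, -0.27]
[[320.66926027 368.71203415]]
[[315.26395186 347.16119039]]
[[308.2710313  325.09126165]]
```

View pics/s10.png

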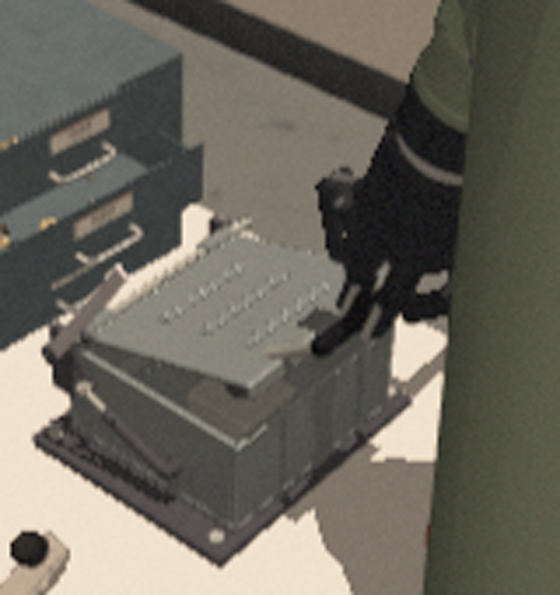

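send_rows(increments=[[0, -0.02, 0, 0.014, 0, -0.021, 0], [0, -0.041, 0, 0.029, 0, -0.041, 0], [0, -0.061, 0, 0.045, 0, -0.061, 0], [0, -0.082, 0, 0.061, 0, -0.08, 0], [0, -0.102, 0, 0.078, 0, -0.098, 0], [0, -0.122, 0, 0.096, 0, -0.115, 0], [0, -0.143, 0, 0.114, 0, -0.132, 0], [0, -0.163, 0, 0.134, 0, -0.148, 0], [0, -0.183, 0, 0.153, 0, -0.163, 0], [0, -0.204, 0, 0.174, 0, -0.177, 0], [0, -0.224, 0, 0.195, 0, -0.191, 0], [0, -0.245, 0, 0.216, 0, -0.203, 0], [0, -0.265, 0.001, 0.238, 0, -0.215, 0], [0, -0.265, 0.001, 0.238, 0, -0.215, 0]])

```text
time: 16.85
tcp_pos: [0.4986, -0.1962, 0.2296]
tcp_rot: [3.135, -0.002, -0.194]
force: [-8.0, -0.5, 5.9]
width: 0.135
```

```bash
python3 - <<'E'
from h import *
adv([0,-.265,.001,.238,0,-.215]); p,r=getc(); o=observe(); print(p,hoodpose(.8)[0],o['tcp_pos'],o['force'],o['wrist_torque'],o['width'],o['q'])
a=eyes.read_camera('scene')[:,:,::-1]; cv2.imwrite('pics/s11.png',cv2.resize(a[130:300,260:420],None,fx=3.5,fy=3.5,interpolation=cv2.INTER_CUBIC))
for h in np.arange(.83,1.09,.03): print(round(h,2),[float(x) for x in inc([hoodpose(h)])[0]])
for h in (.7,.8,.9): print((proj('scene',press(.5641,-.1963,0,h)['hgL'])-[260,130])*3.5)
E
```

```text
[ 0.49957947 -0.19593095  0.2290341 ] [ 0.49951877 -0.196       0.22895002] [ 0.49856976 -0.19620284  0.22958939] [-7.97155952 -0.5151503   5.90758051] [-0.47978386  1.71713198  0.01307475] 0.13506661029171896 [-0.47798168  0.38416131 -0.06861649  1.22760586 -0.05714802  1.09723831]
0.83 [0.0, -0.015, 0.0, 0.012, 0.0, -0.014]
0.86 [0.0, -0.03, 0.0, 0.024, 0.0, -0.028]
0.89 [0.0, -0.046, 0.0, 0.037, 0.0, -0.041]
0.92 [0.0, -0.061, 0.0, 0.05, 0.0, -0.054]
0.95 [0.0, -0.076, 0.0, 0.064, 0.0, -0.067]
0.98 [0.0, -0.092, 0.0, 0.078, 0.0, -0.079]
1.01 [0.0, -0.107, 0.0, 0.092, 0.0, -0.091]
1.04 [0.0, -0.122, 0.0, 0.107, 0.0, -0.102]
1.07 [0.0, -0.137, 0.0, 0.122, 0.0, -0.113]
[[262.00229792 230.08384726]]
[[243.93523547 203.31181982]]
[[224.26303387 177.79644482]]
```

View pics/s11.png

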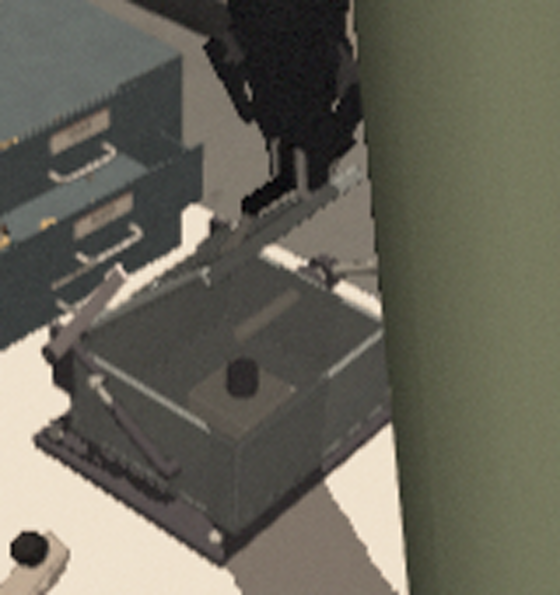

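send_rows(increments=[[0, -0.015, 0, 0.012, 0, -0.014, 0], [0, -0.03, 0, 0.024, 0, -0.028, 0], [0, -0.046, 0, 0.037, 0, -0.041, 0], [0, -0.061, 0, 0.05, 0, -0.054, 0], [0, -0.076, 0, 0.064, 0, -0.067, 0], [0, -0.092, 0, 0.078, 0, -0.079, 0], [0, -0.107, 0, 0.092, 0, -0.091, 0], [0, -0.122, 0, 0.107, 0, -0.102, 0], [0, -0.137, 0, 0.122, 0, -0.113, 0], [0, -0.137, 0, 0.122, 0, -0.113, 0], [0, -0.137, 0, 0.122, 0, -0.113, 0]])

```text
time: 18.0
tcp_pos: [0.5395, -0.1963, 0.2598]
tcp_rot: [3.097, -0.002, -0.524]
force: [-4.5, -1.1, 8.9]
width: 0.139
```

```bash
python3 - <<'E'
from h import *
adv([0,-.137,0,.122,0,-.113]); p,r=getc(); o=observe(); print(p,hoodpose(1.07)[0],o['tcp_pos'],o['force'],o['wrist_torque'],o['width'],o['q'])
a=eyes.read_camera('scene')[:,:,::-1]; cv2.imwrite('pics/s12.png',cv2.resize(a[140:260,260:380],None,fx=5,fy=5,interpolation=cv2.INTER_CUBIC))
a=eyes.read_camera('top')[:,:,::-1]; cv2.imwrite('pics/t12.png',cv2.resize(a[180:290,300:440],None,fx=5,fy=5,interpolation=cv2.INTER_CUBIC))
for h in (.95,1.,1.05,1.1):
  P=press(.5641,-.1963,0,h)
  print(h,[((proj('scene',P[k])-[260,140])*5).round(0).tolist() for k in('hgL','hgR')],[((proj('top',P[k])-[300,180])*5).round(0).tolist() for k in('hgL','hgR')])
  # plate front corner left: 167mm from hinge, y +-.083
  q=np.array([.6291-.167*np.cos(h),-.1963+.083,.102+.167*np.sin(h)]); print('corner',(proj('scene',q)-[260,140])*5,(proj('top',q)-[300,180])*5)
E
```

```text
[ 0.53995636 -0.19596605  0.25833386] [ 0.53979666 -0.196       0.25826172] [ 0.5395394  -0.19634746  0.25984897] [-4.5012389  -1.0954286   8.86346575] [-0.27645404  1.25514137  0.09037487] 0.13925123095035657 [-0.404248    0.63455462  0.36440348  1.61027169 -0.12990408  1.18829644]
0.95 [[[306.0, 187.0]], [[451.0, 92.0]]] [[[221.0, 242.0]], [[463.0, 240.0]]]
corner [[253.89648855 291.080231  ]] [[149.49111667 254.91279116]]
1.0 [[[290.0, 170.0]], [[436.0, 77.0]]] [[[221.0, 219.0]], [[464.0, 217.0]]]
corner [[242.39702169 276.4586084 ]] [[149.30485859 237.65084456]]
1.05 [[[275.0, 154.0]], [[422.0, 62.0]]] [[[221.0, 196.0]], [[464.0, 194.0]]]
corner [[230.53361853 262.27581979]] [[149.1238842  219.95064152]]
1.1 [[[259.0, 139.0]], [[406.0, 47.0]]] [[[220.0, 172.0]], [[465.0, 170.0]]]
corner [[218.34776856 248.58009623]] [[148.9488942  201.87259873]]
```

View pics/s12.png

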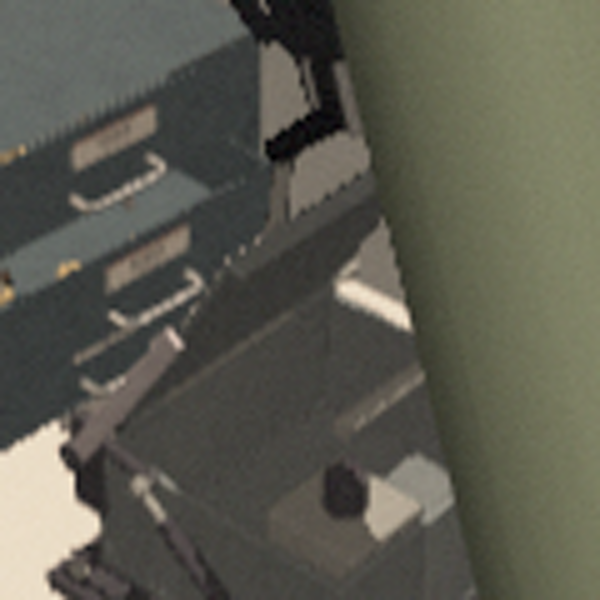

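View pics/t12.png

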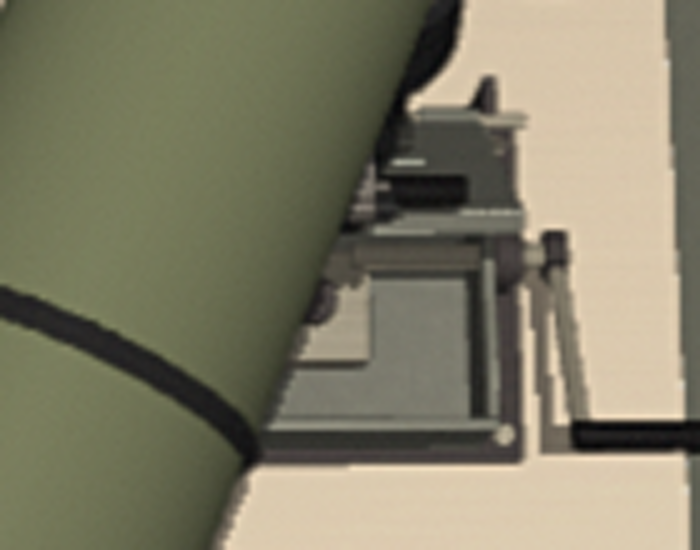

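```bash
python3 - <<'E'
from h import *
for h in (1.1,1.13,1.11,1.09,1.07,1.05,1.03,1.01,.99,.97,.95,.935): print(round(h,3),[float(x) for x in inc([hoodpose(h)])[0]])
E
```

```text
1.1 [0.0, -0.016, 0.0, 0.012, 0.0, -0.013]
1.13 [0.0, -0.031, 0.0, 0.025, 0.0, -0.026]
1.11 [0.0, -0.021, 0.0, 0.017, 0.0, -0.017]
1.09 [0.0, -0.011, 0.0, 0.008, 0.0, -0.009]
1.07 [0.0, 0.0, 0.0, 0.0, 0.0, 0.0]
1.05 [0.0, 0.01, 0.0, -0.009, 0.0, 0.01]
1.03 [0.0, 0.02, 0.0, -0.017, 0.0, 0.019]
1.01 [0.0, 0.03, 0.0, -0.025, 0.0, 0.028]
0.99 [0.0, 0.04, 0.0, -0.032, 0.0, 0.038]
0.97 [0.0, 0.051, 0.0, -0.04, 0.0, 0.048]
0.95 [0.0, 0.061, 0.0, -0.047, 0.0, 0.058]
0.935 [0.0, 0.068, 0.0, -0.052, 0.0, 0.065]
```

send_rows(increments=[[0, -0.016, 0, 0.012, 0, -0.013, 0], [0, -0.031, 0, 0.025, 0, -0.026, 0], [0, -0.031, 0, 0.025, 0, -0.026, 0], [0, -0.031, 0, 0.025, 0, -0.026, 0], [0, -0.021, 0, 0.017, 0, -0.017, 0], [0, -0.011, 0, 0.008, 0, -0.009, 0], [0, 0, 0, 0, 0, 0, 0], [0, 0.01, 0, -0.009, 0, 0.01, 0], [0, 0.02, 0, -0.017, 0, 0.019, 0], [0, 0.03, 0, -0.025, 0, 0.028, 0], [0, 0.04, 0, -0.032, 0, 0.038, 0], [0, 0.051, 0, -0.04, 0, 0.048, 0], [0, 0.061, 0, -0.047, 0, 0.058, 0], [0, 0.068, 0, -0.052, 0, 0.065, 0], [0, 0.068, 0, -0.052, 0, 0.065, 0], [0, 0.068, 0, -0.052, 0, 0.065, 0], [0, 0.068, 0, -0.052, 0, 0.065, 0]])

```text
time: 19.8
tcp_pos: [0.5184, -0.1962, 0.2465]
tcp_rot: [3.121, -0.003, -0.356]
force: [-5.0, -1.0, 7.2]
width: 0.14
```

```bash
python3 - <<'E'
from h import *
adv([0,.068,0,-.052,0,.065]); p,r=getc(); o=observe(); print(p,hoodpose(.935)[0],o['tcp_pos'],o['force'],o['wrist_torque'],o['width'],o['dq'])
a=eyes.read_camera('scene')[:,:,::-1]; cv2.imwrite('pics/s13.png',cv2.resize(a[140:260,260:380],None,fx=5,fy=5,interpolation=cv2.INTER_CUBIC)); cv2.imwrite('pics/s13f.png',a)
a=eyes.read_camera('top')[:,:,::-1]; cv2.imwrite('pics/t13.png',cv2.resize(a[180:290,300:440],None,fx=5,fy=5,interpolation=cv2.INTER_CUBIC))
for h in (.87,.9,.93,.96,1.):
  P=press(.5641,-.1963,0,h)
  print(h,[((proj('scene',P[k])-[260,140])*5).round(0).tolist() for k in('hgL','hgR')],[((proj('top',P[k])-[300,180])*5).round(0).tolist() for k in('hgL','hgR')])
E
```

```text
[ 0.51881815 -0.19594796  0.24503777] [ 0.51867816 -0.196       0.24501584] [ 0.51843835 -0.19623363  0.24647647] [-4.95605289 -1.03544729  7.21835216] [-0.26712586  0.99060533  0.03265792] 0.13965802002088662 [-0.00019336  0.00292568  0.0008194   0.00130036 -0.00238419  0.00086718]
0.87 [[[329.0, 215.0]], [[473.0, 119.0]]] [[[221.0, 277.0]], [[462.0, 276.0]]]
0.9 [[[320.0, 204.0]], [[465.0, 109.0]]] [[[221.0, 264.0]], [[462.0, 263.0]]]
0.93 [[[312.0, 193.0]], [[457.0, 99.0]]] [[[221.0, 251.0]], [[463.0, 249.0]]]
0.96 [[[303.0, 183.0]], [[448.0, 89.0]]] [[[221.0, 237.0]], [[463.0, 236.0]]]
1.0 [[[290.0, 170.0]], [[436.0, 77.0]]] [[[221.0, 219.0]], [[464.0, 217.0]]]
```

View pics/s13.png

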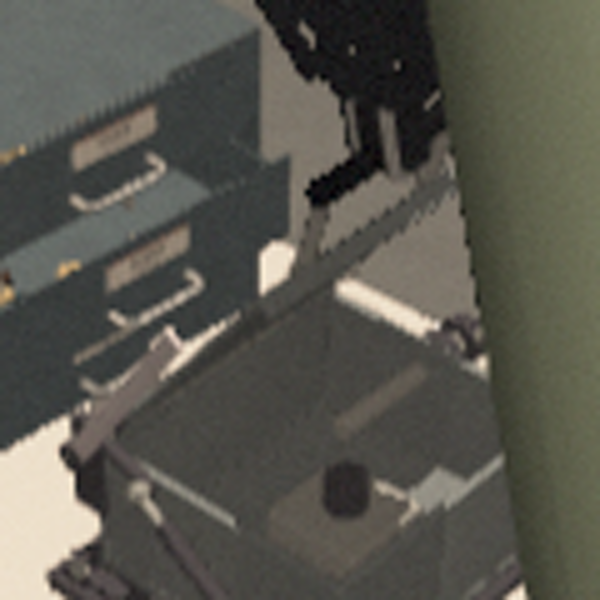

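View pics/t13.png

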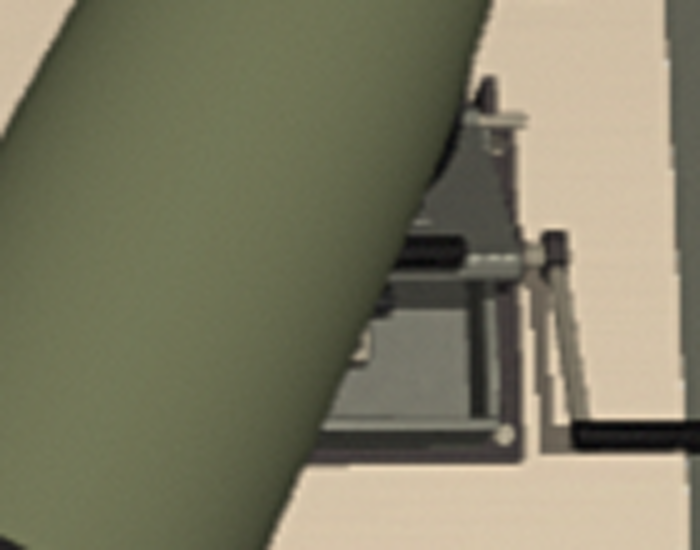

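View pics/s13f.png

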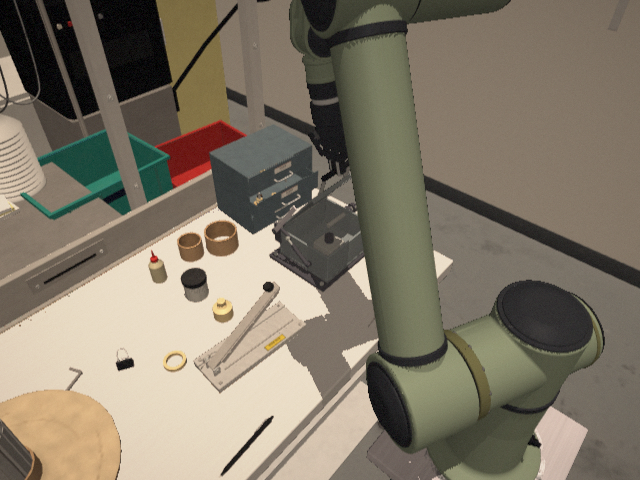

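```bash
python3 -c "
from rig import job,observe
print(job.hand_in()); o=observe(); print(o['time'],o['tcp_pos'],o['force'],o['width'])"
```

```text
the job is handed in; nothing more can be done
None
the job is handed in; nothing more can be done
```

The job is done and handed in after about 20 s. The gripper is holding the hood still at about 0.93 rad, roughly 4° below balance.

- **Lever:** My first two tries at the lever missed it. The fingers reach about 28 mm less far than the reported tool position implies. I allowed for that, gripped the crank grip and swung it down to the stop. There the force rose sharply to about 34 N upward, and the rod's angle in the top picture matched 0.8 rad. I followed it back most of the way up and let go. The later top pictures show it at its rest position.
- **Hood:** I gripped the bar at 60 N and kept hold of it the whole time. The pictures confirmed about 1.06 rad, past balance. I then commanded a further move to 1.13 rad but took no picture there, and eased it back.
- **Last checks:** Both cameras put the bar at about 0.93 rad. The arm was still, the bar was in the grip (opening 0.14), and the force at the tool was about 9 N. The jar and brass weight look unmoved in the last scene picture. The note pad is not visible in it and was last seen, unmoved, while I gripped the bar. The state could not be read after the hand-in.

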